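# Heft the paste cartridges, pull the spent ones, close up the row

## Robot

A 6-joint arm with a two-finger parallel gripper is mounted at the origin on a cart in front of the work surface, level with it; the furniture and walls round the work are solid. World frame = base frame: x ahead of the robot, y to its left, z up, the work surface at z = 0. Lengths are in mm, angles in rad, forces in N, time in s.
With the tool pointing down it reaches from about 350 to 975 mm from the base axis. Payload 7.1 kg.
Tool frame: the origin (TCP) lies on the mounting face of the last link; the fingertips stand 182 mm ahead of it and the grasp point (between the pads) lies 163 mm ahead of it (ctrl.finger_overhang is the distance from the TCP to the fingertips, in mm); z points along the fingers, y is the direction in which the jaws open and shut (so a half turn about z gives the same grasp; the last joint's range is limited). The gripper opens to 88 mm and grips with 3 to 60 N. Pads are 20 mm wide; open, the fingers measure 115 mm over their backs; the gripper's body (75 mm by 178 mm) begins 61 mm behind the grasp point.
Start: joints at [-1.193, 0.423, 1.63, -0, 1.089, -0.019], TCP at [241.559, -576.416, 404.675] pointing down, gripper open.
Joint ranges: [-3, 3], [-0.9, 2.11], [0.09, 2.58], [-1.31, 4.45], [0.11, 2.69], [-2.54, 2.54]. Speed limits (rad/s): [2.39, 2.39, 3.01, 3.14, 3.14, 3.14].

## Interface

Orientations are given as a rotation vector (axis times angle).
In Python, from workcell import ctrl, viewer, recognise gives the robot as it stands.
- The arm moves only by the shell command python3 -m handwheel 'ROWS'. ROWS is JSON, a list of rows, each an object of numbers: "gripper": the closure, from 0 (fully open) to 1 (shut); "tx", "ty", "tz": the shift along the tool's x, y, z in m; "rx", "ry", "rz": the turn, a rotation vector about the tool's x, y, z in degrees. In form: [{"gripper": .., "tx": .., "ty": .., "tz": .., "rx": .., "ry": .., "rz": ..}, ...]. A call has 1 to 8 rows; each row shifts and turns the commanded pose from where the row before left it, along the tool's axes as they then stand; what a row does not reach is not made up. A row lasts 1/8 s, in which the tool goes at most 62.5 mm and 10.7 degrees, less where a joint would pass 70% of its speed; a pose out of reach is approached as far as the arm can. A call with a gripper value outside its range is refused whole. The fingers move at their own pace and stop on an object; the grip force is fixed at half the most. Time passes only in rows, so rows that do not move let the fingers close. It gives the time, the measured TCP pose, the force and the opening at its end, in the units of the state.
- ctrl.get_obs(): the state, without advancing time (a new reading comes with each control period).
- viewer.get_image(name): name is "scene" or "side" or "wrist"; returns a dict with "image" (400x640x3 uint8, red, green, blue), "range_z" (400x640 float32, mm along the optical axis (not along the pixel's ray), 0 where there is no reading), "vfov" (degrees; the focal length in pixels is half the picture's height over the tangent of half this angle, whatever the lens; pixels are square), "cx", "cy" (the principal point, pixels), "k1" (the pictures are not rectified: a ray, as slopes to the right and down, at radius r is drawn at 1 + k1 r^2 times it, then the intrinsics apply), "extrinsics" (4x4, takes a point from world to camera coordinates); the wrist camera has in their place "T_tool_cam" (4x4, takes a point from camera to tool coordinates, whose origin is the TCP and whose axes are the flange's). Camera axes: x right, y up, looking along -z (the intrinsics and any distortion apply to the point x, -y, -z); pixel columns grow to the right and rows downward; lengths in mm; the calibration is good to about 2 mm. A picture is of the moment at which its call begins: read the wrist's pose just before it.
- ctrl.close_job(): hands the job in, once; it reports no verdict.
Trained networks look in a picture, given as the dict that the camera call returned (one of the last four; its "shot" number tells which), for a name from the list of things; names that differ only in an ending like _2 or _b are one class to them, and where a whole thing is asked for, a point or a joint stands for the part that bears it (a point fixed in the world has none). Each returns a list of dicts, best first, with "p" (0 to 1); they miss things now and then, are a little off and sometimes report something else, mostly with a low value. They report only what shows in the picture. A call takes as long as a camera call.
- recognise(picture, name): "xy" ([column, row] as shares, 0 to 1, of the picture: columns of its width, rows of its height, amid what is visible of it).
The state is a dict: "t": time; "qpos": joint angles; "qvel": joint speeds; "joint_torque": joint torques, N m; "ee_pos": TCP position; "orientation": TCP orientation; "ft_force": force on the tool from outside, world axes, zero at the start; "moment": the same for the moment, N m; "width": finger opening in mm.
Only numpy, scipy, OpenCV 4.12 (cv2) and the standard library are available. Lean on these libraries where they do the work, as an engineer would, in place of code of your own. Each camera call takes 0.05 s, during which the arm holds its last target.

## Task

The cartridges of repair paste in the bench rack all look alike, and some are used up. Lift each one just clear of the rack floor to feel its weight: those less than half full go to the drip tray, standing upright, while the well-filled ones stay in the rack and are never lifted out of it. Then push the rack's sliding stop up until the remaining cartridges stand snug against each other and the end plate.

Things in the scene. Friction and masses are not known exactly. Their poses are not given: they have to be found in the camera images.
- cartridge_1: opaque white cartridge of steel-filled repair paste, upright: round body 58 mm across up to 78 mm, shoulder, black nozzle cap, 102 mm high; origin at the centre of its underside, z up. All four look alike. Weight: empty 100 g, full 600 g, half full 350 g (270 to 430 g may go either way); at least one is nearly empty and two well filled, anywhere in the row. Grasp 65 mm up, across the row
- cartridge_2: opaque white cartridge of steel-filled repair paste, upright: round body 58 mm across up to 78 mm, shoulder, black nozzle cap, 102 mm high; origin at the centre of its underside, z up. All four look alike. Weight: empty 100 g, full 600 g, half full 350 g (270 to 430 g may go either way); at least one is nearly empty and two well filled, anywhere in the row. Grasp 65 mm up, across the row
- cartridge_3: opaque white cartridge of steel-filled repair paste, upright: round body 58 mm across up to 78 mm, shoulder, black nozzle cap, 102 mm high; origin at the centre of its underside, z up. All four look alike. Weight: empty 100 g, full 600 g, half full 350 g (270 to 430 g may go either way); at least one is nearly empty and two well filled, anywhere in the row. Grasp 65 mm up, across the row
- cartridge_4: opaque white cartridge of steel-filled repair paste, upright: round body 58 mm across up to 78 mm, shoulder, black nozzle cap, 102 mm high; origin at the centre of its underside, z up. All four look alike. Weight: empty 100 g, full 600 g, half full 350 g (270 to 430 g may go either way); at least one is nearly empty and two well filled, anywhere in the row. Grasp 65 mm up, across the row
- rack: grey sheet-steel trough screwed to the bench, 360 mm long (its y), 70 mm wide (its x); end plate 84 mm high at its +y end (inner face at y = +176 mm), open at its -y end, 64 mm wide inside, lips 36 mm high. Origin at the centre of its underside. The cartridges stand in one row along its y on a rubber mat, 4 mm above the origin
- rack_mat: black rubber mat that is the floor of the rack; origin on the underside of the rack at its centre, its top 4 mm higher; fixed to the rack, same axes
- row_stop (a joint): sliding stop of the rack: travel in m along the rack's +y, toward the end plate, 0 to 0.21. At 0 its front face is at y = -114 mm of the rack, so the row's space is 290 mm minus the travel: snug at 0.116 with three cartridges left, at 0.174 with two. It stays where it is left (2 N of friction, no spring)
- stop_tab (a point): middle of the back (-y) face of the stop's upright push tab, 45 mm above the mat; the tab is bare steel, 44 mm wide, reaches 70 mm above the mat, and lies 60 mm behind the stop's front face. Push it toward the rack's +y
- stop_face (a point): foot of the stop's front plate, on the side of the cartridges, at the height of the mat; the plate is 58 mm wide and 76 mm high
- drip_tray: shallow open steel tray fixed on the bench, 130 mm (its x) by 170 mm (its y), rim 30 mm high, walls 3 mm. Origin at the centre of its underside; the inside floor is a rubber mat, 5 mm above the origin
- tray_mat: black rubber mat that covers the tray's floor, its top 5 mm above the tray's underside; origin at the centre of the tray's underside; fixed to the tray, same axes
- gauge_block: bystander: small steel gauge block with a stud, 30x45x40 mm, lying in front of the rack; origin at its underside
- tape_roll: bystander: roll of tape 63 mm across, 19 mm high, in front of the rack; origin at its underside
- spanner_13: bystander: flat open-ended spanner, 162 mm long, in front of the tray; origin at its underside

How it is judged:
By the outcome, as a careful person would: the job done as asked, in the order asked, and still so for the second after the job is handed in, with the robot touching nothing.
It also fails if it takes over 72 s, if anything falls off the work surface, if the arm or the gripper's body presses on something with over 40 N, if the wrist force passes 120 N, or if a joint passes its speed limit or range.

## Working session

There is one attempt and no reset: what is moved stays moved. The work goes in short steps, Python scripts to look and compute and a shell command to move; the robot and the scene stay as the last step left them, time stands still between calls to the robot, and variables do not carry over. Pictures are saved under pics/ and viewed, and the job is handed in when it is done.

```bash
mkdir -p pics; ls; cat > h.py <<'E'
import numpy as np, cv2
from workcell import ctrl, viewer, recognise
from scipy.spatial.transform import Rotation as R
def geom(p):
    H=p["image"].shape[0]; f=H/2/np.tan(np.radians(p["vfov"])/2)
    return f
def T_wc(p,obs=None):
    if "extrinsics" in p: return np.linalg.inv(np.array(p["extrinsics"]))
    T=np.eye(4);T[:3,:3]=R.from_rotvec(obs["orientation"]).as_matrix();T[:3,3]=obs["ee_pos"]
    return T@np.array(p["T_tool_cam"])
def rays(p,u,v):
    f=geom(p);xd=(np.asarray(u,float)-p["cx"])/f;yd=(np.asarray(v,float)-p["cy"])/f
    x,y=xd.copy(),yd.copy()
    for _ in range(20):
        s=1+p["k1"]*(x*x+y*y);x=xd/s;y=yd/s
    return x,y
def cloud(p,obs=None):
    h,w=p["range_z"].shape
    v,u=np.mgrid[:h,:w];x,y=rays(p,u,v);z=p["range_z"]
    P=np.stack([x*z,-y*z,-z,np.ones_like(z)],-1)@T_wc(p,obs).T
    P=P[...,:3];P[z<=0]=np.nan
    return P
def save(p,name): cv2.imwrite("pics/"+name,p["image"][...,::-1])
E
python3 - <<'E'
from h import *
o=ctrl.get_obs();print(o)
for n in ("scene","side","wrist"):
    o=ctrl.get_obs();p=viewer.get_image(n);save(p,n+"0.png")
    import pickle;pickle.dump((o,p),open(n+"0.pkl","wb"))
    P=cloud(p,o)
    print(n,{k:p[k] for k in p if k not in("image","range_z")})
    for nm in ("cartridge_1","rack","stop_tab","stop_face","row_stop","drip_tray","gauge_block","tape_roll","spanner_13"):
        for d in recognise(p,nm)[:5]:
            u,v=d["xy"];u=int(u*640);v=int(v*400)
            print(nm,round(d["p"],2),u,v,P[min(v,399),min(u,639)].round(0))
E
```

```text
pics
{'t': 0.0, 'qpos': array([-1.19297432e+00,  4.23859547e-01,  1.63070093e+00, -1.58240835e-05,
        1.08860364e+00, -1.89800742e-02]), 'qvel': array([ 4.86355733e-04,  3.50914775e-04,  1.02587721e-03,  8.25059339e-05,
       -1.67530358e-03,  1.14721027e-03]), 'joint_torque': array([ 2.98685212e-03, -5.44613779e+01, -2.73661065e+01,  6.47639344e-02,
        2.27616483e-02, -1.18532676e-04]), 'ee_pos': array([ 241.47340045, -576.16126343,  403.88550664]), 'orientation': array([-3.07844824e+00, -6.18921198e-01,  4.61952135e-04]), 'ft_force': array([-0.41536683, -0.24498695,  0.23479131]), 'moment': array([-1.08255430e-02,  8.68124144e-05,  7.87646999e-03]), 'width': 87.79135087016901}
scene {'vfov': 54.40020497590077, 'cx': 326.0327364004257, 'cy': 193.54253197056192, 'k1': -0.060428990749315695, 'extrinsics': array([[-6.46412102e-01, -7.62936332e-01, -8.91901045e-03,
         4.18388359e+02],
       [ 3.27450640e-01, -2.87959088e-01,  8.99919798e-01,
        -1.79534476e+02],
       [-6.89149819e-01,  5.78798512e-01,  4.35964229e-01,
        -6.47357820e+02],
       [ 0.0000000
[... 1474 characters left out ...]
3. 311.   9.]
drip_tray 0.17 353 169 [ 550. -141.   77.]
gauge_block 0.82 379 225 [359.  51.  16.]
tape_roll 0.55 403 209 [362. -92.  10.]
tape_roll 0.37 301 229 [511. 156.   3.]
spanner_13 0.65 322 263 [377. 258.   2.]
wrist {'vfov': 63.26189480114247, 'cx': 321.34439025418413, 'cy': 200.82008808008814, 'k1': -0.05796860742046357, 'T_tool_cam': array([[ 3.25885704e-05,  9.69673990e-01,  2.44402028e-01,
         6.69814238e+01],
       [ 9.99999919e-01, -1.29941393e-04,  3.82207227e-04,
        -8.78416868e-01],
       [ 4.02374347e-04,  2.44401996e-01, -9.69673916e-01,
         2.05095670e+01],
       [ 0.00000000e+00,  0.00000000e+00,  0.00000000e+00,
         1.00000000e+00]]), 'shot': 3}
```

View pics/scene0.png

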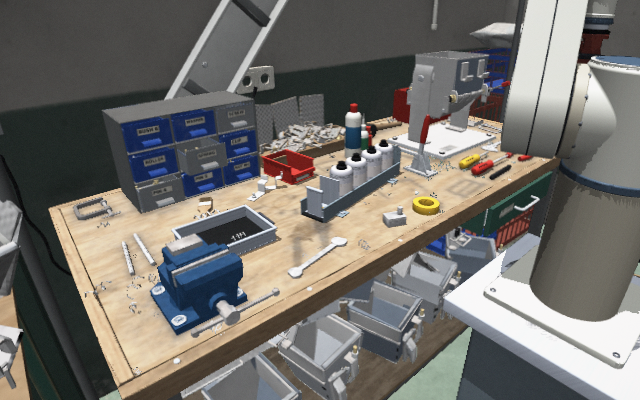

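View pics/side0.png

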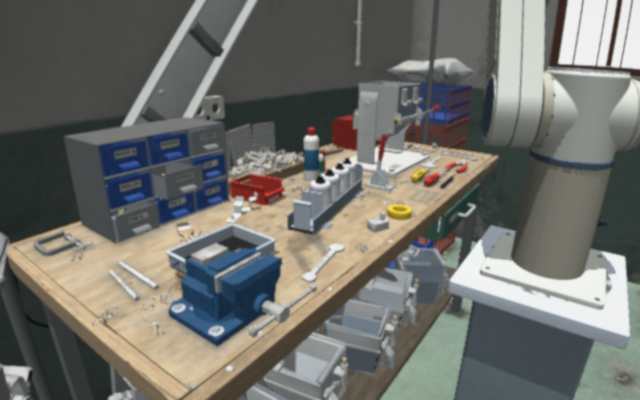

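```bash
cat > ana.py <<'E'
from h import *
import pickle
o,p=pickle.load(open("scene0.pkl","rb"));A=cloud(p,o)
o,p2=pickle.load(open("side0.pkl","rb"));B=cloud(p2,o)
for nm,P,q in(("scene",A,p),("side",B,p2)):
    g=P.reshape(-1,3);c=q["image"].reshape(-1,3).astype(int)
    k=np.isfinite(g[:,0]);g=g[k];c=c[k]
    m=(g[:,0]>330)&(g[:,0]<700)&(g[:,1]>-350)&(g[:,1]<450)
    f=m&(abs(g[:,2])<6); print(nm,"table z",np.median(g[f][:,2]))
    # top view
    im=np.zeros((800,400,3),np.uint8)
    s=m&(g[:,2]>15);o_=np.argsort(g[s][:,2]);gg=g[s][o_];
    hh=np.clip(gg[:,2]*2.2,0,255).astype(np.uint8);col=cv2.applyColorMap(hh.reshape(-1,1),cv2.COLORMAP_JET)[:,0]
    im[(400-gg[:,1]).astype(int).clip(0,799),(gg[:,0]-320).astype(int).clip(0,399)]=col
    cv2.imwrite(f"pics/top_{nm}.png",cv2.resize(im,(300,600)))
    caps=m&(g[:,2]>90)&(g[:,2]<115)
    print("caps",caps.sum())
    import scipy.cluster.hierarchy as H
    if caps.sum()>4:
        l=H.fcluster(H.linkage(g[caps][:,:2]),15,"distance")
        for i in set(l):
            z=g[caps][l==i];print(len(z),z.mean(0).round(1),z.min(0).round(0),z.max(0).round(0))
E
python3 ana.py
```

```text
scene table z 1.4004175458521786
caps 808
222 [360.4 441.9 109.7] [330. 433.  97.] [392. 450. 114.]
9 [437.5 449.5  99. ] [419. 449.  98.] [457. 450. 100.]
47 [ 519.5 -254.5  103.8] [ 512. -263.   90.] [ 528. -249.  115.]
130 [542.9 -11.4  95.7] [524. -38.  90.] [569.   8. 109.]
160 [525.7  53.   95.7] [504.  23.  90.] [554.  74. 109.]
127 [558.2 -81.6  96.1] [ 535. -109.   90.] [584. -63. 109.]
113 [ 572.7 -145.7   96.3] [ 553. -173.   90.] [ 601. -125.  109.]
side table z -2.24082591544871
caps 399
155 [360.4 443.1 107.7] [330. 435. 101.] [392. 450. 111.]
43 [ 519.1 -251.8  103.5] [ 512. -263.   91.] [ 528. -245.  115.]
39 [ 574.4 -144.3   97. ] [ 562. -156.   91.] [ 589. -136.  105.]
49 [559.  -80.4  96.6] [547. -94.  90.] [574. -72. 105.]
63 [527.6  56.3  97.1] [517.  44.  90.] [540.  66. 104.]
50 [544.8  -9.4  97.1] [536. -25.  90.] [558.  -1. 105.]
```

```bash
python3 - <<'E'
from h import *
import pickle
for n in("scene","side"):
    o,p=pickle.load(open(n+"0.pkl","rb"));g=cloud(p,o).reshape(-1,3);g=g[np.isfinite(g[:,0])]
    print(n,"cols y from 500 to -700, rows x 250..950")
    for x in range(250,950,50):
        print(x,[int(np.nanmax(s[:,2])) if len(s:=g[(abs(g[:,0]-x)<25)&(abs(g[:,1]-y)<25)])else -9 for y in range(500,-700,-50)])
E
```

```text
scene cols y from 500 to -700, rows x 250..950
250 [-9, -9, -9, -9, -9, -9, -9, -9, -9, -9, -9, -9, -9, -9, -9, -9, -9, -9, -9, -9, 347, 473, 361, -9]
300 [114, 114, 61, 4, 4, 4, 4, 4, 5, 5, 5, 5, 5, 5, 5, 5, 5, 5, 5, 5, 5, 5, 2, 4]
350 [114, 114, 19, 3, 9, 8, 8, 18, 4, 43, 42, 22, 22, 3, 3, 3, 3, 15, 16, 15, 15, 17, 17, 2]
400 [115, 114, 19, 3, 8, 9, 9, 8, 3, 25, 25, 21, 21, 12, 2, 4, 3, 33, 32, 30, 20, 18, 16, 1]
450 [110, 109, 6, 3, 3, 3, 3, 39, 8, 3, 6, 9, 8, 8, 9, 9, 13, 30, 32, 30, 22, 17, 4, 1]
500 [21, -365, 35, 35, 36, 36, 3, 76, 85, 108, 92, 86, 39, 12, 7, 173, 37, 16, 7, 4, 5, 5, 6, 222]
550 [11, 34, 7, 15, 36, 36, 4, 76, 87, 108, 108, 98, 109, 109, 86, 124, -339, 5, 24, 302, 304, 304, 303, 302]
600 [12, 35, 36, 36, 36, 36, 3, 3, 3, -9, -374, 92, 97, 109, 85, 61, 3, 3, 17, 303, 210, 269, 225, 302]
650 [13, 4, 25, 27, -9, 3, 3, 3, 3, 3, 3, 2, -562, -9, -9, -9, 3, 4, 252, 303, 178, 116, 116, 305]
700 [12, 4, 3, 14, 13, 3, 32, 46, 57, 35, 57, 17, 3, 130, 149, -492, -480, -479, 248, 302, 297, 17, 300, 304]
750 [3, 3, 26, 144, 145, 145, 5, 3, 56, 5, 57, 3, 3, 149, 176, 132, 80,
[... 1125 characters left out ...]
-9, 87, 87, 104, -9, 50, -1, -1, 11, 299, 249, 222, 219, 300]
650 [9, 0, 22, 24, -9, 0, 0, 0, 0, 0, -1, -1, -2, -566, -9, -9, -9, -1, 257, 298, 173, 113, 117, 300]
700 [8, 1, 0, 10, 10, 0, 29, 42, 52, 30, 53, 16, 8, 103, 140, -9, -9, -9, 265, 298, 10, 296, 10, 298]
750 [0, 22, 23, 140, 141, 140, 0, 0, 52, 1, 54, -1, -1, 143, 170, 93, 74, -1, 19, 296, 298, 299, 298, 296]
800 [10, 225, 224, 224, 224, 223, 225, 225, 225, 50, 52, 45, 40, 36, 35, 33, -3, 0, -1, -1, -1, -1, -1, -9]
850 [15, 225, 225, 224, 224, 223, 225, 225, 224, 49, 55, 63, 89, 64, 73, 66, 37, -9, 36, 31, 24, 19, 15, 133]
900 [15, 224, 225, 225, 224, 224, 224, 223, 222, 42, 60, 82, 95, 96, 71, 60, 38, 37, -9, 29, 25, 20, 13, 132]
```

View pics/top_scene.png

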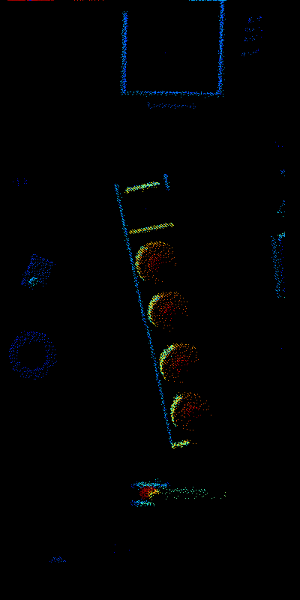

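View pics/wrist0.png

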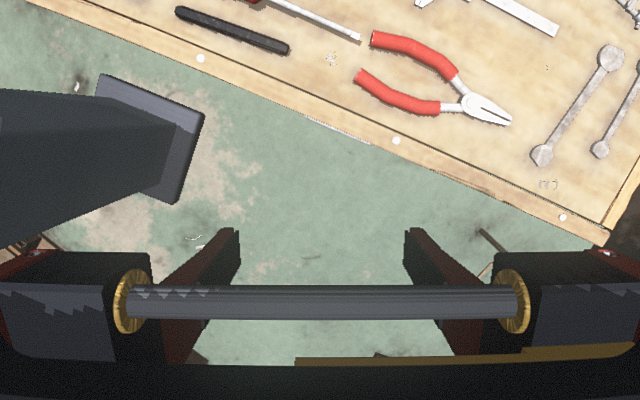

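```bash
cat > plan.py <<'E'
import sys,json
from h import *
# usage: plan.py x y z yawdeg(tool-y direction) n   -> n equal rows, tool axes, turning as it goes
x,y,z,yaw,n=map(float,sys.argv[1:6]);n=int(n)
o=ctrl.get_obs();Rm=R.from_rotvec(o["orientation"]);M=Rm.as_matrix()
p=o["ee_pos"];cy=np.degrees(np.arctan2(M[1,1],M[0,1]))
ux=np.array([np.cos(np.radians(yaw-270)),np.sin(np.radians(yaw-270)),0]);uy=np.array([np.cos(np.radians(yaw)),np.sin(np.radians(yaw)),0])
Rt=np.stack([ux,uy,np.cross(ux,uy)],1)
rv=(R.from_matrix(M.T@Rt)).as_rotvec()
d=(np.array([x,y,z])-p)/n
print("t",o["t"],"pos",p.round(1),"yaw",round(cy,1),"axis z",M[:,2].round(3),"dtot",(d*n).round(1),"rv",np.degrees(rv).round(2))
for i in range(n):
    Ri=M@R.from_rotvec(rv*i/n).as_matrix()
    t=Ri.T@d/1000;r=np.degrees(rv/n)
    print(json.dumps(dict(tx=round(t[0],4),ty=round(t[1],4),tz=round(t[2],4),rx=round(r[0],2),ry=round(r[1],2),rz=round(r[2],2))))
E
python3 plan.py 562 -140 480 13 10
```

```text
t 1.5 pos [ 241.6 -576.4  404.7] yaw -67.3 axis z [ 0. -0. -1.] dtot [320.4 436.4  75.3] rv [  0.     0.   -80.27]
{"tx": 0.0464, "ty": -0.0279, "tz": -0.0075, "rx": 0.0, "ry": 0.0, "rz": -8.03}
{"tx": 0.0499, "ty": -0.0211, "tz": -0.0075, "rx": 0.0, "ry": 0.0, "rz": -8.03}
{"tx": 0.0523, "ty": -0.0139, "tz": -0.0075, "rx": 0.0, "ry": 0.0, "rz": -8.03}
{"tx": 0.0538, "ty": -0.0065, "tz": -0.0075, "rx": 0.0, "ry": 0.0, "rz": -8.03}
{"tx": 0.0541, "ty": 0.0011, "tz": -0.0075, "rx": 0.0, "ry": 0.0, "rz": -8.03}
{"tx": 0.0535, "ty": 0.0086, "tz": -0.0075, "rx": 0.0, "ry": 0.0, "rz": -8.03}
{"tx": 0.0517, "ty": 0.016, "tz": -0.0075, "rx": 0.0, "ry": 0.0, "rz": -8.03}
{"tx": 0.049, "ty": 0.0231, "tz": -0.0075, "rx": 0.0, "ry": 0.0, "rz": -8.03}
{"tx": 0.0453, "ty": 0.0297, "tz": -0.0075, "rx": 0.0, "ry": 0.0, "rz": -8.03}
{"tx": 0.0407, "ty": 0.0357, "tz": -0.0075, "rx": 0.0, "ry": 0.0, "rz": -8.03}
```

```bash
python3 -m handwheel '[{"tx":0.046,"ty":-0.028,"tz":-0.008,"rz":-8},{"tx":0.050,"ty":-0.021,"tz":-0.008,"rz":-8},{"tx":0.052,"ty":-0.014,"tz":-0.008,"rz":-8},{"tx":0.054,"ty":-0.006,"tz":-0.008,"rz":-8},{"tx":0.054,"ty":0.001,"tz":-0.008,"rz":-8},{"tx":0.053,"ty":0.009,"tz":-0.008,"rz":-8},{"tx":0.052,"ty":0.016,"tz":-0.008,"rz":-8},{"tx":0.049,"ty":0.023,"tz":-0.008,"rz":-8}]'; python3 plan.py 562 -140 480 13 2
```

```text
t 1.5 pos [ 241.6 -576.4  404.7] yaw -67.3 axis z [ 0. -0. -1.] dtot [320.4 436.4  75.3] rv [  0.     0.   -80.27]
{"tx": 0.2321, "ty": -0.1393, "tz": -0.0377, "rx": 0.0, "ry": 0.0, "rz": -40.13}
{"tx": 0.2673, "ty": 0.0431, "tz": -0.0377, "rx": 0.0, "ry": 0.0, "rz": -40.13}$[0]: bad value
```

```bash
python3 -m handwheel '[{"gripper":0,"tx":0.046,"ty":-0.028,"tz":-0.008,"rx":0,"ry":0,"rz":-8},{"gripper":0,"tx":0.050,"ty":-0.021,"tz":-0.008,"rx":0,"ry":0,"rz":-8},{"gripper":0,"tx":0.052,"ty":-0.014,"tz":-0.008,"rx":0,"ry":0,"rz":-8},{"gripper":0,"tx":0.054,"ty":-0.006,"tz":-0.008,"rx":0,"ry":0,"rz":-8},{"gripper":0,"tx":0.054,"ty":0.001,"tz":-0.008,"rx":0,"ry":0,"rz":-8},{"gripper":0,"tx":0.053,"ty":0.009,"tz":-0.008,"rx":0,"ry":0,"rz":-8},{"gripper":0,"tx":0.052,"ty":0.016,"tz":-0.008,"rx":0,"ry":0,"rz":-8},{"gripper":0,"tx":0.049,"ty":0.023,"tz":-0.008,"rx":0,"ry":0,"rz":-8}]'; python3 plan.py 562 -140 480 13 2
```

```text
t: 2.5
ee_pos: [499.3, -226.9, 469.2]
orientation: [2.279, 2.162, 0.0]
ft_force: [0.2, 0.4, -0.1]
width: 87.7
t 2.5 pos [ 499.3 -226.9  469.2] yaw -3.0 axis z [ 0. -0. -1.] dtot [62.7 86.9 10.8] rv [  0.03   0.02 -16.  ]
{"tx": 0.045, "ty": 0.029, "tz": -0.0054, "rx": 0.01, "ry": 0.01, "rz": -8.0}
{"tx": 0.0405, "ty": 0.035, "tz": -0.0054, "rx": 0.01, "ry": 0.01, "rz": -8.0}
```

```bash
python3 -m handwheel '[{"gripper":0,"tx":0.045,"ty":0.029,"tz":-0.005,"rx":0,"ry":0,"rz":-8},{"gripper":0,"tx":0.040,"ty":0.035,"tz":-0.005,"rx":0,"ry":0,"rz":-8},{"gripper":0,"tx":0,"ty":0,"tz":0,"rx":0,"ry":0,"rz":0}]'; python3 - <<'E'
from h import *
import pickle
o=ctrl.get_obs();p=viewer.get_image("wrist");save(p,"wrist1.png");pickle.dump((o,p),open("wrist1.pkl","wb"))
P=cloud(p,o)
print(o["ee_pos"],o["ft_force"])
for nm in("cartridge_1","stop_tab","drip_tray"):
    for d in recognise(p,nm)[:5]:
        u,v=d["xy"];u=int(u*640);v=int(v*400)
        print(nm,round(d["p"],2),u,v,P[min(v,399),min(u,639)].round(0))
E
```

```text
t: 2.88
ee_pos: [563.2, -139.8, 479.0]
orientation: [1.955, 2.458, 0.001]
ft_force: [-0.6, 0.2, -0.6]
width: 87.9
[ 563.17930906 -139.84141525  479.02828647] [-0.56400404  0.18489532 -0.63663034]
cartridge_1 0.89 328 18 [532.  29.  90.]
cartridge_1 0.89 331 66 [546. -19. 105.]
cartridge_1 0.61 331 132 [562. -85. 106.]
cartridge_1 0.59 330 186 [ 575. -143.  100.]
```

View pics/wrist1.png

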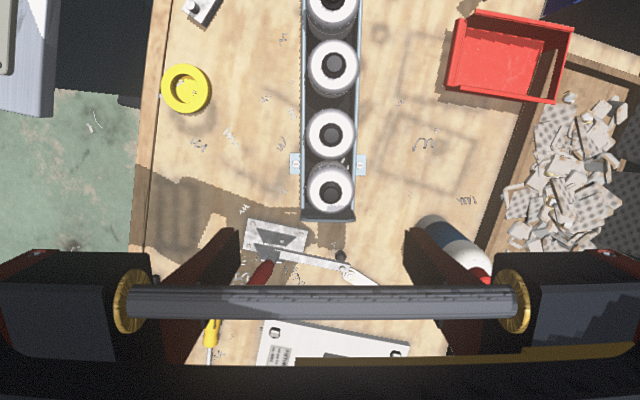

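```bash
cat > cc.py <<'E'
from h import *
import pickle,sys
import scipy.cluster.hierarchy as H
from scipy.optimize import least_squares
def find(o,p):
    g=cloud(p,o).reshape(-1,3);g=g[np.isfinite(g[:,0])]
    m=(g[:,0]>440)&(g[:,0]<680)&(g[:,1]>-230)&(g[:,1]<200)
    t=g[m&(g[:,2]>99)&(g[:,2]<112)]
    l=H.fcluster(H.linkage(t[:,:2]),8,"distance");out=[]
    for i in set(l):
        z=t[l==i]
        if len(z)<25: continue
        c0=(z[:,:2].min(0)+z[:,:2].max(0))/2
        print("cap",len(z),"mean",z.mean(0).round(1),"ext",(z.max(0)-z.min(0))[:2].round(0),end=" ")
        b=g[m&(g[:,2]>76)&(g[:,2]<84)&(np.hypot(g[:,0]-c0[0],g[:,1]-c0[1])<33)][:,:2]
        b=b[np.hypot(*(b-c0).T)>20]
        if len(b)>20:
            r=least_squares(lambda q:np.maximum(np.hypot(*(b-q[:2]).T)-29,-2)*1.0,c0,loss="soft_l1")
        print("mid",c0.round(1),"n",len(b))
        out.append(c0)
    return g,np.array(out)
if __name__=="__main__":
    o,p=pickle.load(open(sys.argv[1],"rb"));g,c=find(o,p)
    c=c[np.argsort(c[:,1])];print(c.round(1));print(np.hypot(*np.diff(c,axis=0).T).round(1), np.degrees(np.arctan2(*(c[-1]-c[0])[::-1])).round(2))
    # rack lips z 36
    import cv2
    m=(abs(g[:,2]-36)<4)&(g[:,0]>470)&(g[:,0]<640)&(g[:,1]>-200)&(g[:,1]<60)
    q=g[m][:,:2];d=(c[-1]-c[0]);d/=np.hypot(*d);n=np.array([d[1],-d[0]])
    s=(q-c[0])@n
    for lo,hi in((-40,-20),(20,40)):
        k=(s>lo)&(s<hi);a=(q[k]-c[0])@d
        if k.sum()>30:
            pf=np.polyfit(a,s[k],1);print("lip",k.sum(),"mean",s[k].mean().round(1),"slope deg",np.degrees(np.arctan(pf[0])).round(2),"at0",pf[1].round(1), "std",(s[k]-np.polyval(pf,a)).std().round(1))
    # end plate z~84
    m=(abs(g[:,2]-84)<3);s=(g[:,:2]-c[0])@n;a=(g[:,:2]-c[0])@d
    k=m&(abs(s)<30)&(a<-28)&(a>-70);print("endplate a",np.sort(a[k]).round(0)[::max(1,k.sum()//10)] if k.sum() else None)
E
python3 cc.py wrist1.pkl
```

```text
cap 183 mean [562.9 -87.4 105.3] ext [16. 15.] mid [563.  -87.4] n 195
cap 186 mean [ 577.4 -150.2  105. ] ext [16. 17.] mid [ 577.6 -150.8] n 212
cap 235 mean [549.1 -16.4 105.2] ext [16. 17.] mid [549.2 -16.1] n 241
[[ 577.6 -150.8]
 [ 563.   -87.4]
 [ 549.2  -16.1]]
[65.1 72.6] 101.88
lip 846 mean -35.1 slope deg -0.09 at0 -34.9 std 2.4
lip 619 mean 31.4 slope deg -0.15 at0 31.7 std 1.8
endplate a [-39. -39. -38. -38. -37. -37. -37. -36. -36. -36. -35.]
```

```bash
cat > clear.py <<'E'
from h import *
import pickle
G=[]
for n in("scene0","side0","wrist1"):
    o,p=pickle.load(open(n+".pkl","rb"));g=cloud(p,o).reshape(-1,3);g=g[np.isfinite(g[:,0])&(g[:,2]>110)&(g[:,2]<500)]
    G.append((n,g))
th=np.radians(11.9);y=np.array([np.cos(th),np.sin(th)]);x=np.array([-y[1],y[0]])
for c in((577.6,-150.8),(563,-87.4)):
    for n,g in G:
        r=g[:,:2]-np.array(c);a=r@x;b=r@y
        k=(abs(a)<110)&(abs(b)<150)
        print(c,n,k.sum())
        if k.sum():
            q=np.stack([a[k],b[k],g[k,2]],1)
            for lo in range(-110,110,20):
                s=q[(q[:,0]>=lo)&(q[:,0]<lo+20)]
                if len(s): print(" a",lo,"b",s[:,1].min().round(),s[:,1].max().round(),"z",s[:,2].min().round(),s[:,2].max().round(),len(s))
E
python3 clear.py
```

```text
(577.6, -150.8) scene0 317
 a -110 b -92.0 -69.0 z 112.0 173.0 38
 a -90 b -92.0 148.0 z 110.0 176.0 159
 a -70 b 129.0 150.0 z 110.0 170.0 115
 a -50 b 143.0 150.0 z 117.0 137.0 5
(577.6, -150.8) side0 238
 a -110 b -91.0 -75.0 z 111.0 171.0 15
 a -90 b -91.0 149.0 z 111.0 170.0 125
 a -70 b 129.0 150.0 z 110.0 166.0 93
 a -50 b 141.0 150.0 z 117.0 133.0 5
(577.6, -150.8) wrist1 77948
 a -110 b -74.0 -68.0 z 110.0 145.0 55
 a -90 b -89.0 -69.0 z 110.0 157.0 288
 a -70 b 133.0 150.0 z 110.0 173.0 488
 a -10 b -57.0 35.0 z 296.0 378.0 1277
 a 10 b -85.0 46.0 z 295.0 401.0 9504
 a 30 b -93.0 69.0 z 377.0 418.0 66332
 a 50 b 47.0 55.0 z 391.0 399.0 4
(563, -87.4) scene0 0
(563, -87.4) side0 1
 a -110 b 149.0 149.0 z 117.0 117.0 1
(563, -87.4) wrist1 77117
 a -70 b -56.0 36.0 z 296.0 384.0 2549
 a -50 b -85.0 64.0 z 295.0 414.0 14427
 a -30 b -92.0 70.0 z 377.0 418.0 60141
```

```bash
python3 plan.py 577.6 -150.8 232 11.9 6
```

```text
t 3.075 pos [ 561.  -143.2  478.4] yaw 12.6 axis z [-0.001 -0.    -1.   ] dtot [  16.6   -7.6 -246.4] rv [-0.04 -0.01  0.73]
{"tx": -0.0018, "ty": 0.0025, "tz": 0.0411, "rx": -0.01, "ry": -0.0, "rz": 0.12}
{"tx": -0.0018, "ty": 0.0025, "tz": 0.0411, "rx": -0.01, "ry": -0.0, "rz": 0.12}
{"tx": -0.0018, "ty": 0.0025, "tz": 0.0411, "rx": -0.01, "ry": -0.0, "rz": 0.12}
{"tx": -0.0018, "ty": 0.0025, "tz": 0.0411, "rx": -0.01, "ry": -0.0, "rz": 0.12}
{"tx": -0.0018, "ty": 0.0025, "tz": 0.0411, "rx": -0.01, "ry": -0.0, "rz": 0.12}
{"tx": -0.0018, "ty": 0.0025, "tz": 0.0411, "rx": -0.01, "ry": -0.0, "rz": 0.12}
```

```bash
python3 - <<'E'
from h import *
import pickle
o=ctrl.get_obs();p=viewer.get_image("wrist");save(p,"wrist2.png");pickle.dump((o,p),open("wrist2.pkl","wb"))
print(o["ee_pos"],abs(o["qvel"]).max())
E
python3 cc.py wrist2.pkl; python3 plan.py 577.6 -150.8 232 11.9 6 | head -1
```

```text
[ 560.96294391 -143.18798617  478.41785051] 0.011619978894316148
cap 240 mean [549.2 -16.3 105.2] ext [16. 17.] mid [549.2 -16. ] n 247
cap 185 mean [ 577.4 -150.3  105. ] ext [16. 16.] mid [ 577.5 -150.7] n 216
cap 185 mean [562.9 -87.2 105.3] ext [19. 15.] mid [561.6 -87.2] n 211
[[ 577.5 -150.7]
 [ 561.6  -87.2]
 [ 549.2  -16. ]]
[65.4 72.3] 101.86
lip 860 mean -35.2 slope deg -0.23 at0 -34.8 std 2.6
lip 608 mean 31.5 slope deg -0.1 at0 31.7 std 1.8
endplate a [-39. -39. -38. -38. -37. -37. -37. -36. -36. -36. -29.]
t 3.125 pos [ 560.9 -143.4  478.5] yaw 12.6 axis z [-0.001 -0.    -1.   ] dtot [  16.7   -7.4 -246.5] rv [-0.03 -0.    0.71]
```

```bash
python3 -m handwheel '[{"gripper":0,"tx":-0.006,"ty":0.008,"tz":0.050,"rx":0,"ry":0,"rz":0.7},{"gripper":0,"tx":-0.005,"ty":0.007,"tz":0.050,"rx":0,"ry":0,"rz":0},{"gripper":0,"tx":0,"ty":0,"tz":0.050,"rx":0,"ry":0,"rz":0},{"gripper":0,"tx":0,"ty":0,"tz":0.050,"rx":0,"ry":0,"rz":0},{"gripper":0,"tx":0,"ty":0,"tz":0.030,"rx":0,"ry":0,"rz":0},{"gripper":0,"tx":0,"ty":0,"tz":0.016,"rx":0,"ry":0,"rz":0},{"gripper":0,"tx":0,"ty":0,"tz":0,"rx":0,"ry":0,"rz":0},{"gripper":0,"tx":0,"ty":0,"tz":0,"rx":0,"ry":0,"rz":0}]';python3 plan.py 577.5 -150.5 232 11.9 1; python3 -c "
from h import *
o=ctrl.get_obs();print(o['ft_force'],o['moment'],o['joint_torque'])"
```

```text
t: 4.12
ee_pos: [579.1, -150.4, 234.0]
orientation: [1.976, 2.44, 0.001]
ft_force: [-0.9, -0.3, 1.0]
width: 87.6
t 4.125 pos [ 579.1 -150.4  234. ] yaw 12.0 axis z [ 0.002 -0.001 -1.   ] dtot [-1.6 -0.1 -2. ] rv [0.11 0.06 0.1 ]
{"tx": 0.0003, "ty": -0.0016, "tz": 0.002, "rx": 0.11, "ry": 0.06, "rz": 0.1}
[-0.85707587 -0.32803973  1.0069338 ] [-0.02191282 -0.14334686 -0.03290584] [-1.28777968e-01 -5.59888816e+01 -1.83767688e+01  3.45054141e-02
  6.50614290e-02  2.43864788e-04]
```

```bash
cat > ft.py <<'E'
from h import *
o=ctrl.get_obs();print("t",o["t"],"pos",o["ee_pos"].round(1),"ft",o["ft_force"].round(2),"mom",o["moment"].round(3),"tq23",o["joint_torque"][1:3].round(2),"v",abs(o["qvel"]).max().round(3),"w",round(o["width"],1))
E
python3 -m handwheel '[{"gripper":1,"tx":0,"ty":0,"tz":0.002,"rx":0,"ry":0,"rz":0},{"gripper":1,"tx":0,"ty":0,"tz":0,"rx":0,"ry":0,"rz":0},{"gripper":1,"tx":0,"ty":0,"tz":0,"rx":0,"ry":0,"rz":0},{"gripper":1,"tx":0,"ty":0,"tz":0,"rx":0,"ry":0,"rz":0}]'; python3 ft.py; python3 ft.py
```

```text
t: 4.62
ee_pos: [578.4, -149.9, 230.9]
orientation: [-1.976, -2.442, 0.001]
ft_force: [-2.0, -0.3, 4.1]
width: 57.2
t 4.625 pos [ 578.4 -149.9  230.9] ft [-2.05 -0.25  4.13] mom [-0.03   0.302 -0.021] tq23 [-55.22 -19.25] v 0.001 w 57.2
t 4.625 pos [ 578.4 -149.9  230.9] ft [-2.05 -0.25  4.13] mom [-0.03   0.302 -0.021] tq23 [-55.22 -19.25] v 0.001 w 57.2
```

```bash
python3 -m handwheel '[{"gripper":1,"tx":0,"ty":0,"tz":-0.004,"rx":0,"ry":0,"rz":0},{"gripper":1,"tx":0,"ty":0,"tz":-0.004,"rx":0,"ry":0,"rz":0},{"gripper":1,"tx":0,"ty":0,"tz":0,"rx":0,"ry":0,"rz":0},{"gripper":1,"tx":0,"ty":0,"tz":0,"rx":0,"ry":0,"rz":0},{"gripper":1,"tx":0,"ty":0,"tz":0,"rx":0,"ry":0,"rz":0}]'; python3 ft.py;  python3 -m handwheel '[{"gripper":1,"tx":0,"ty":0,"tz":0,"rx":0,"ry":0,"rz":0}]'; python3 ft.py; python3 - <<'E'
from h import *
o=ctrl.get_obs();p=viewer.get_image("wrist");save(p,"w3.png")
p=viewer.get_image("scene");cv2.imwrite("pics/s3.png",cv2.resize(p["image"][100:260,250:490,::-1],None,fx=3,fy=3))
E
```

```text
t: 5.25
ee_pos: [578.5, -149.9, 238.5]
orientation: [-1.976, -2.442, 0.0]
ft_force: [-0.4, -0.1, -2.7]
width: 56.7
t 5.25 pos [ 578.5 -149.9  238.5] ft [-0.4  -0.11 -2.65] mom [-0.057  0.061  0.008] tq23 [-58.85 -20.34] v 0.001 w 56.7
t: 5.38
ee_pos: [578.6, -149.9, 238.6]
orientation: [-1.976, -2.442, 0.0]
ft_force: [-1.1, 0.1, -3.6]
width: 57.1
t 5.375 pos [ 578.6 -149.9  238.6] ft [-1.13  0.08 -3.56] mom [-0.053  0.093  0.013] tq23 [-59.02 -20.44] v 0.002 w 57.1
```

View pics/s3.png

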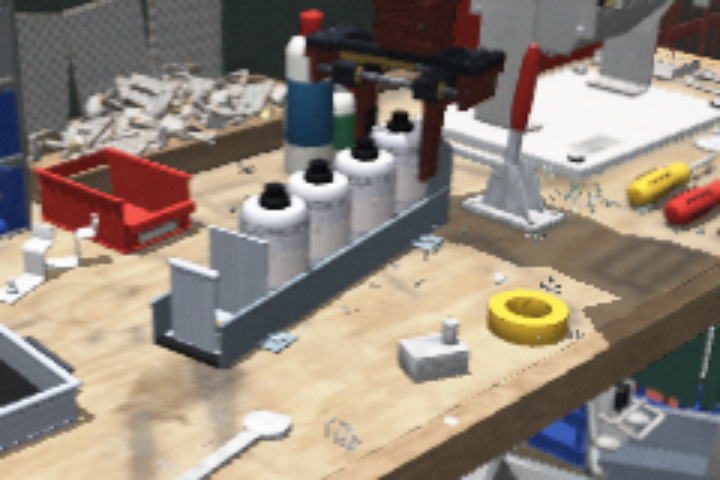

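View pics/w3.png

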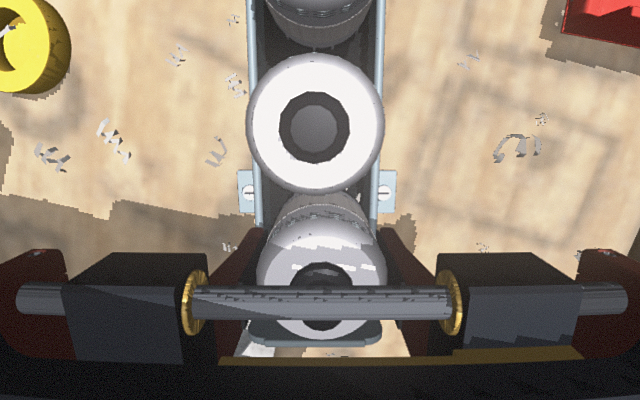

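```bash
cat > avg.py <<'E'
from h import *
F=[];Q=[]
for i in range(12):
    viewer.get_image("side");o=ctrl.get_obs();F.append(o["ft_force"]);Q.append(o["joint_torque"])
F=np.array(F);Q=np.array(Q)
print("t",o["t"],"pos",o["ee_pos"].round(1),"F",F.mean(0).round(2),"std",F.std(0).round(2),"tq",Q.mean(0)[:5].round(2),"std",Q.std(0)[1:3].round(2),"w",round(o["width"],1))
E
python3 avg.py
```

```text
t 6.075 pos [ 578.6 -149.9  238.6] F [-0.82  0.1  -3.86] std [0.48 0.5  0.45] tq [  0.24 -59.44 -20.71   0.12  -0.22] std [0.08 0.11] w 57.2
```

```bash
python3 -m handwheel '[{"gripper":1,"tx":0,"ty":0,"tz":0.005,"rx":0,"ry":0,"rz":0},{"gripper":1,"tx":0,"ty":0,"tz":0.0015,"rx":0,"ry":0,"rz":0},{"gripper":1,"tx":0,"ty":0,"tz":0,"rx":0,"ry":0,"rz":0}]'; python3 ft.py; python3 -m handwheel '[{"gripper":0,"tx":0,"ty":0,"tz":0,"rx":0,"ry":0,"rz":0},{"gripper":0,"tx":0,"ty":0,"tz":0,"rx":0,"ry":0,"rz":0},{"gripper":0,"tx":0,"ty":0,"tz":0,"rx":0,"ry":0,"rz":0}]'; python3 avg.py
```

```text
t: 6.45
ee_pos: [578.6, -149.9, 231.8]
orientation: [-1.976, -2.442, 0.0]
ft_force: [-0.5, -0.5, -4.0]
width: 57.1
t 6.45 pos [ 578.6 -149.9  231.8] ft [-0.5  -0.52 -3.96] mom [-0.085  0.15  -0.039] tq23 [-59.87 -20.65] v 0.004 w 57.1
t: 6.82
ee_pos: [579.0, -150.0, 232.6]
orientation: [1.976, 2.441, 0.001]
ft_force: [0.3, 0.5, 0.0]
width: 83.4
t 7.425 pos [ 578.6 -149.9  232.2] F [-0.11 -0.11 -0.02] std [0.4  0.4  0.43] tq [ 0.000e+00 -5.713e+01 -1.876e+01  4.000e-02  4.000e-02] std [0.01 0.02] w 87.9
```

```bash
python3 -m handwheel '[{"gripper":0,"tx":0.02,"ty":-0.001,"tz":0,"rx":0,"ry":0,"rz":0},{"gripper":0,"tx":0.030,"ty":-0.001,"tz":0,"rx":0,"ry":0,"rz":0},{"gripper":0,"tx":0.014,"ty":0,"tz":0,"rx":0,"ry":0,"rz":0},{"gripper":0,"tx":0,"ty":0,"tz":0,"rx":0,"ry":0,"rz":0},{"gripper":1,"tx":0,"ty":0,"tz":0,"rx":0,"ry":0,"rz":0},{"gripper":1,"tx":0,"ty":0,"tz":0,"rx":0,"ry":0,"rz":0},{"gripper":1,"tx":0,"ty":0,"tz":0,"rx":0,"ry":0,"rz":0},{"gripper":1,"tx":0,"ty":0,"tz":0,"rx":0,"ry":0,"rz":0}]'; python3 ft.py;python3 -m handwheel '[{"gripper":1,"tx":0,"ty":0,"tz":-0.004,"rx":0,"ry":0,"rz":0},{"gripper":1,"tx":0,"ty":0,"tz":-0.004,"rx":0,"ry":0,"rz":0},{"gripper":1,"tx":0,"ty":0,"tz":0,"rx":0,"ry":0,"rz":0},{"gripper":1,"tx":0,"ty":0,"tz":0,"rx":0,"ry":0,"rz":0}]'; python3 avg.py; python3 - <<'E'
from h import *
p=viewer.get_image("scene");cv2.imwrite("pics/s4.png",cv2.resize(p["image"][100:260,250:490,::-1],None,fx=3,fy=3))
E
```

```text
t: 8.43
ee_pos: [563.2, -88.2, 232.1]
orientation: [-1.977, -2.441, 0.001]
ft_force: [-1.0, -1.5, 1.8]
width: 57.7
t 8.425 pos [563.2 -88.2 232.1] ft [-1.01 -1.47  1.84] mom [-0.307  0.096 -0.018] tq23 [-54.16 -18.28] v 0.004 w 57.7
t: 8.93
ee_pos: [563.2, -87.7, 240.1]
orientation: [-1.976, -2.442, 0.0]
ft_force: [0.5, 0.2, -5.0]
width: 57.5
t 9.525 pos [563.3 -87.8 240.2] F [ 0.01 -0.05 -4.98] std [0.48 0.49 0.31] tq [ 0.000e+00 -5.719e+01 -1.950e+01  4.000e-02  4.000e-02] std [0.04 0.02] w 57.4
```

View pics/s4.png

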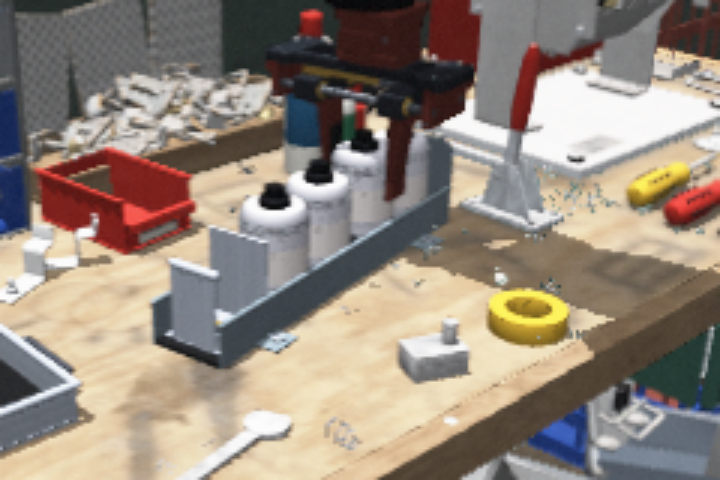

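```bash
python3 -m handwheel '[{"gripper":1,"tx":0,"ty":0,"tz":0.005,"rx":0,"ry":0,"rz":0},{"gripper":1,"tx":0,"ty":0,"tz":0.0025,"rx":0,"ry":0,"rz":0},{"gripper":1,"tx":0,"ty":0,"tz":0,"rx":0,"ry":0,"rz":0},{"gripper":0,"tx":0,"ty":0,"tz":0,"rx":0,"ry":0,"rz":0},{"gripper":0,"tx":0,"ty":0,"tz":0,"rx":0,"ry":0,"rz":0},{"gripper":0,"tx":0,"ty":0,"tz":0,"rx":0,"ry":0,"rz":0},{"gripper":0,"tx":0,"ty":0,"tz":0,"rx":0,"ry":0,"rz":0}]'; python3 -m handwheel '[{"gripper":0,"tx":0.02,"ty":0.001,"tz":0,"rx":0,"ry":0,"rz":0},{"gripper":0,"tx":0.033,"ty":0.001,"tz":0,"rx":0,"ry":0,"rz":0},{"gripper":0,"tx":0.020,"ty":0,"tz":0,"rx":0,"ry":0,"rz":0},{"gripper":0,"tx":0,"ty":0,"tz":0,"rx":0,"ry":0,"rz":0},{"gripper":1,"tx":0,"ty":0,"tz":0,"rx":0,"ry":0,"rz":0},{"gripper":1,"tx":0,"ty":0,"tz":0,"rx":0,"ry":0,"rz":0},{"gripper":1,"tx":0,"ty":0,"tz":0,"rx":0,"ry":0,"rz":0},{"gripper":1,"tx":0,"ty":0,"tz":0,"rx":0,"ry":0,"rz":0}]'; python3 ft.py;python3 -m handwheel '[{"gripper":1,"tx":0,"ty":0,"tz":-0.004,"rx":0,"ry":0,"rz":0},{"gripper":1,"tx":0,"ty":0,"tz":-0.004,"rx":0,"ry":0,"rz":0},{"gripper":1,"tx":0,"ty":0,"tz":0,"rx":0,"ry":0,"rz":0},{"gripper":1,"tx":0,"ty":0,"tz":0,"rx":0,"ry":0,"rz":0}]'; python3 avg.py; python3 - <<'E'
from h import *
p=viewer.get_image("scene");cv2.imwrite("pics/s5.png",cv2.resize(p["image"][100:260,250:490,::-1],None,fx=3,fy=3))
E
```

```text
t: 10.45
ee_pos: [563.4, -87.8, 232.9]
orientation: [1.976, 2.442, 0.0]
ft_force: [-0.2, -0.9, 0.1]
width: 87.8
t: 11.45
ee_pos: [549.7, -16.5, 232.6]
orientation: [-1.976, -2.441, 0.002]
ft_force: [-2.3, -2.0, 2.4]
width: 57.6
t 11.45 pos [549.7 -16.5 232.6] ft [-2.28 -1.99  2.41] mom [-0.39   0.284 -0.04 ] tq23 [-52.01 -18.29] v 0.004 w 57.6
t: 11.95
ee_pos: [550.0, -15.9, 240.6]
orientation: [-1.976, -2.442, -0.0]
ft_force: [-0.1, 0.4, -5.1]
width: 57.5
t 12.55 pos [550.  -16.  240.6] F [-0.26  0.25 -4.95] std [0.51 0.32 0.34] tq [-1.000e-02 -5.536e+01 -1.896e+01  4.000e-02 -3.000e-02] std [0.03 0.03] w 57.2
```

View pics/s5.png

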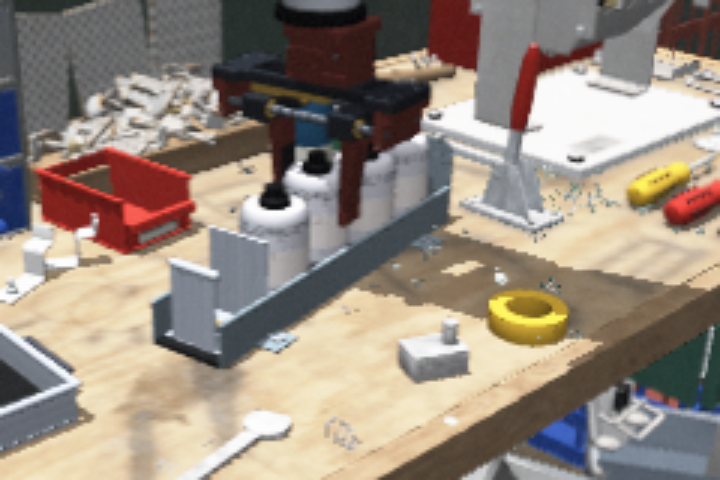

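```bash
python3 -m handwheel '[{"gripper":1,"tx":0,"ty":0,"tz":0.005,"rx":0,"ry":0,"rz":0},{"gripper":1,"tx":0,"ty":0,"tz":0.0025,"rx":0,"ry":0,"rz":0},{"gripper":1,"tx":0,"ty":0,"tz":0,"rx":0,"ry":0,"rz":0},{"gripper":0,"tx":0,"ty":0,"tz":0,"rx":0,"ry":0,"rz":0},{"gripper":0,"tx":0,"ty":0,"tz":0,"rx":0,"ry":0,"rz":0},{"gripper":0,"tx":0,"ty":0,"tz":0,"rx":0,"ry":0,"rz":0},{"gripper":0,"tx":0,"ty":0,"tz":0,"rx":0,"ry":0,"rz":0}]'; python3 - <<'E'
from h import *
import pickle
o=ctrl.get_obs();p=viewer.get_image("wrist");save(p,"w6.png");pickle.dump((o,p),open("w6.pkl","wb"))
E
python3 cc.py w6.pkl
```

```text
t: 13.48
ee_pos: [550.2, -15.9, 233.4]
orientation: [1.976, 2.442, 0.0]
ft_force: [0.7, 0.6, 0.1]
width: 87.6
cap 2130 mean [532.3  50.2 105.4] ext [17. 17.] mid [532.3  50.2] n 1268
cap 785 mean [596.2   2.2 106.1] ext [13. 26.] mid [597.3  -4.2] n 185
cap 627 mean [500.3 -14.4 105.5] ext [14.  7.] mid [499.7 -15.9] n 245
cap 158 mean [508.4 -31.9 108.6] ext [3. 9.] mid [508.4 -31.7] n 155
cap 253 mean [548.4  -7.6 102.2] ext [13.  6.] mid [549.2  -8.8] n 1260
cap 25 mean [551.4 -22.5 105.2] ext [6. 2.] mid [551.2 -22.4] n 298
[[508.4 -31.7]
 [551.2 -22.4]
 [499.7 -15.9]
 [549.2  -8.8]
 [597.3  -4.2]
 [532.3  50.2]]
[43.8 51.9 50.  48.3 84.8] 73.73
lip 479 mean 34.9 slope deg 0.18 at0 34.9 std 4.5
endplate a None
```

View pics/w6.png

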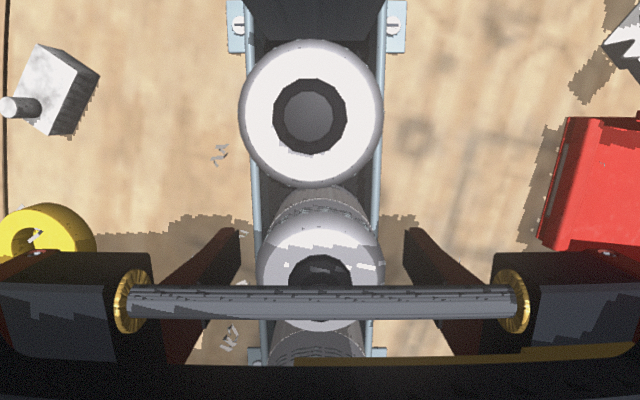

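```bash
python3 -m handwheel '[{"gripper":0,"tx":0.02,"ty":-0.001,"tz":0,"rx":0,"ry":0,"rz":0},{"gripper":0,"tx":0.030,"ty":-0.002,"tz":0,"rx":0,"ry":0,"rz":0},{"gripper":0,"tx":0.018,"ty":0,"tz":0,"rx":0,"ry":0,"rz":0},{"gripper":0,"tx":0,"ty":0,"tz":0,"rx":0,"ry":0,"rz":0},{"gripper":1,"tx":0,"ty":0,"tz":0,"rx":0,"ry":0,"rz":0},{"gripper":1,"tx":0,"ty":0,"tz":0,"rx":0,"ry":0,"rz":0},{"gripper":1,"tx":0,"ty":0,"tz":0,"rx":0,"ry":0,"rz":0},{"gripper":1,"tx":0,"ty":0,"tz":0,"rx":0,"ry":0,"rz":0}]'; python3 ft.py;python3 -m handwheel '[{"gripper":1,"tx":0,"ty":0,"tz":-0.004,"rx":0,"ry":0,"rz":0},{"gripper":1,"tx":0,"ty":0,"tz":-0.004,"rx":0,"ry":0,"rz":0},{"gripper":1,"tx":0,"ty":0,"tz":0,"rx":0,"ry":0,"rz":0},{"gripper":1,"tx":0,"ty":0,"tz":0,"rx":0,"ry":0,"rz":0}]'; python3 avg.py; python3 - <<'E'
from h import *
p=viewer.get_image("scene");cv2.imwrite("pics/s7.png",cv2.resize(p["image"][100:260,250:490,::-1],None,fx=3,fy=3))
# tray fit
import pickle
for n in("scene0","side0"):
    o,q=pickle.load(open(n+".pkl","rb"));g=cloud(q,o).reshape(-1,3);g=g[np.isfinite(g[:,0])]
    k=(g[:,0]>440)&(g[:,0]<660)&(g[:,1]>200)&(g[:,1]<430)&(g[:,2]>26)&(g[:,2]<40)
    print(n,k.sum(),cv2.minAreaRect(g[k][:,:2].astype(np.float32)))
E
```

```text
t: 14.52
ee_pos: [533.0, 49.5, 233.1]
orientation: [-1.977, -2.441, 0.0]
ft_force: [0.2, -0.2, 0.4]
width: 57.0
t 14.525 pos [533.   49.5 233.1] ft [ 0.19 -0.22  0.37] mom [-0.143 -0.084 -0.007] tq23 [-51.39 -16.62] v 0.002 w 57.0
t: 15.02
ee_pos: [532.9, 50.0, 241.2]
orientation: [1.976, 2.442, 0.0]
ft_force: [-0.5, -0.1, -1.8]
width: 56.9
t 15.625 pos [532.9  49.9 241.2] F [ 0.29  0.   -1.37] std [0.28 0.36 0.48] tq [-0.000e+00 -5.170e+01 -1.731e+01  4.000e-02  3.000e-02] std [0.04 0.02] w 57.1
scene0 677 ((563.7777099609375, 331.9958190917969), (193.0396728515625, 150.1107940673828), 19.301156997680664)
side0 414 ((551.231689453125, 352.7977294921875), (154.56854248046875, 138.47747802734375), 89.51502990722656)
```

View pics/s7.png

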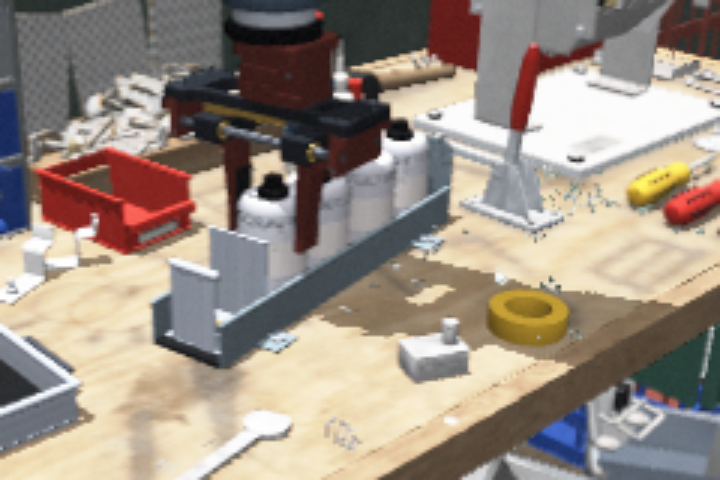

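```bash
python3 -m handwheel '[{"gripper":1,"tx":0,"ty":0,"tz":-0.030,"rx":0,"ry":0,"rz":0},{"gripper":1,"tx":0,"ty":0,"tz":-0.050,"rx":0,"ry":0,"rz":0},{"gripper":1,"tx":0,"ty":0,"tz":-0.040,"rx":0,"ry":0,"rz":0},{"gripper":1,"tx":0.03,"ty":0.008,"tz":0,"rx":0,"ry":0,"rz":0},{"gripper":1,"tx":0.05,"ty":0.014,"tz":0,"rx":0,"ry":0,"rz":0},{"gripper":1,"tx":0.036,"ty":0.010,"tz":0,"rx":0,"ry":0,"rz":0},{"gripper":1,"tx":0,"ty":0,"tz":0,"rx":0,"ry":0,"rz":0},{"gripper":1,"tx":0,"ty":0,"tz":0,"rx":0,"ry":0,"rz":0}]'; python3 - <<'E'
from h import *
import pickle
o=ctrl.get_obs();p=viewer.get_image("wrist");save(p,"w8.png");pickle.dump((o,p),open("w8.pkl","wb"))
print(o["ft_force"],o["width"],o["ee_pos"])
g=cloud(p,o).reshape(-1,3);g=g[np.isfinite(g[:,0])]
k=(g[:,0]>440)&(g[:,0]<660)&(g[:,1]>200)&(g[:,1]<470)&(g[:,2]>24)&(g[:,2]<36)
print(k.sum(),cv2.minAreaRect(g[k][:,:2].astype(np.float32)))
im=np.zeros((300,300),np.uint8);im[(470-g[k][:,1]).astype(int),(g[k][:,0]-400).astype(int)]=255;cv2.imwrite("pics/tray.png",cv2.resize(im,(600,600)))
E
```

```text
t: 16.68
ee_pos: [539.8, 169.7, 361.0]
orientation: [-1.976, -2.442, 0.001]
ft_force: [0.7, -0.1, -2.1]
width: 57.3
[ 0.68264872 -0.07908693 -2.09191523] 57.252687874086035 [539.78374413 169.72775321 360.95746271]
2622 ((573.641357421875, 305.3671875), (190.3145294189453, 91.30533599853516), 13.453431129455566)
```

View pics/w8.png

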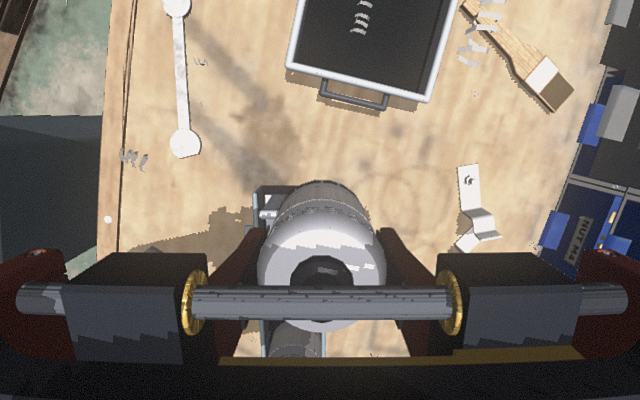

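View pics/tray.png

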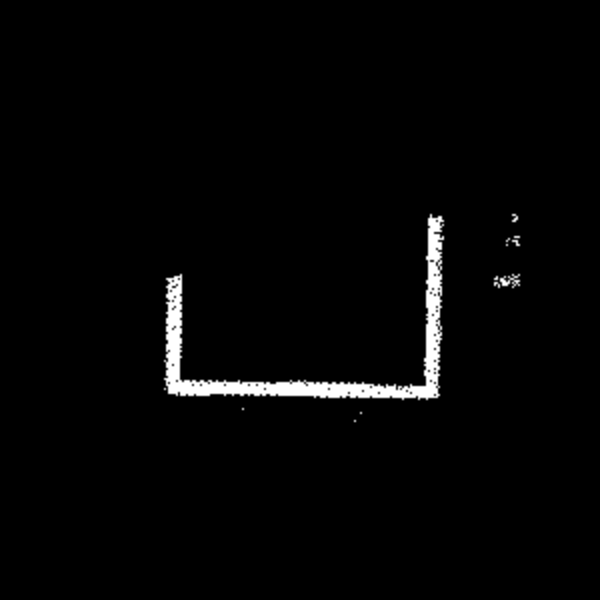

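```bash
python3 - <<'E'
from h import *
import pickle
o,p=pickle.load(open("w8.pkl","rb"));P=cloud(p,o)
for uv in((360,5),(360,15),(360,30),(340,50),(400,60),(370,60),(420,20)):print(uv,P[uv[1],uv[0]].round(1))
E
python3 plan.py 551 327 300 11.9 4
```

```text
(360, 5) [539.4 347.1   4.5]
(360, 15) [541.  336.   12.7]
(360, 30) [544.1 323.7  11. ]
(340, 50) [529.7 303.7   4.2]
(400, 60) [589.  307.4   4.1]
(370, 60) [560.3 300.8   4.8]
(420, 20) [598.7 347.2   3.7]
t 16.725 pos [539.8 169.3 361. ] yaw 12.0 axis z [-0.001 -0.    -1.   ] dtot [ 11.2 157.7 -61. ] rv [-0.04  0.02  0.11]
{"tx": 0.038, "ty": 0.0109, "tz": 0.0152, "rx": -0.01, "ry": 0.0, "rz": 0.03}
{"tx": 0.038, "ty": 0.0109, "tz": 0.0152, "rx": -0.01, "ry": 0.0, "rz": 0.03}
{"tx": 0.038, "ty": 0.0109, "tz": 0.0152, "rx": -0.01, "ry": 0.0, "rz": 0.03}
{"tx": 0.038, "ty": 0.0109, "tz": 0.0152, "rx": -0.01, "ry": 0.0, "rz": 0.03}
```

```bash
python3 - <<'E'
from h import *
import pickle
for n in("w8","scene0","side0"):
    o,p=pickle.load(open(n+".pkl","rb"));g=cloud(p,o).reshape(-1,3);g=g[np.isfinite(g[:,0])]
    i=(g[:,0]>492)&(g[:,0]<610)&(g[:,1]>284)&(g[:,1]<435);f=np.median(g[i][:,2])
    k=i&(g[:,2]>f+4)&(g[:,2]<f+20)
    print(n,"floor",f,i.sum(),k.sum())
    if k.sum(): print(np.percentile(g[k],[2,10,50,90,98],axis=0).round(0))
o,p=pickle.load(open("scene0.pkl","rb"));cv2.imwrite("pics/tray_s.png",cv2.resize(p["image"][195:265,160:290,::-1],None,fx=5,fy=5,interpolation=cv2.INTER_CUBIC))
cv2.imwrite("pics/tray_w.png",cv2.resize(pickle.load(open("w8.pkl","rb"))[1]["image"][0:110,270:470,::-1],None,fx=4,fy=4))
E
```

```text
w8 floor 4.469202263980293 9482 183
[[537. 322.   9.]
 [538. 323.   9.]
 [543. 335.  11.]
 [548. 348.  12.]
 [549. 349.  13.]]
scene0 floor -380.51207790865567 3257 300
[[ 497.  287. -376.]
 [ 510.  299. -376.]
 [ 555.  316. -370.]
 [ 564.  400. -362.]
 [ 567.  430. -361.]]
side0 floor -371.94474633154846 644 1
[[ 519.  312. -366.]
 [ 519.  312. -366.]
 [ 519.  312. -366.]
 [ 519.  312. -366.]
 [ 519.  312. -366.]]
```

View pics/tray_s.png

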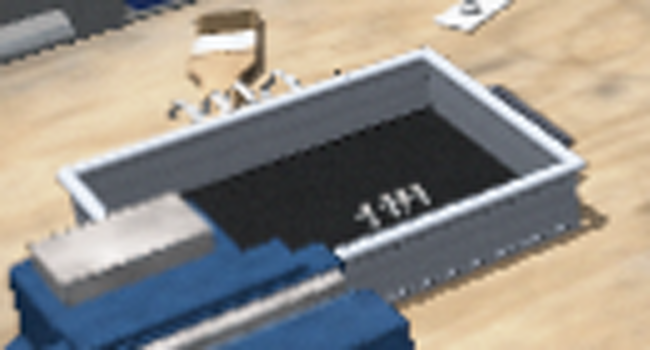

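View pics/tray_w.png

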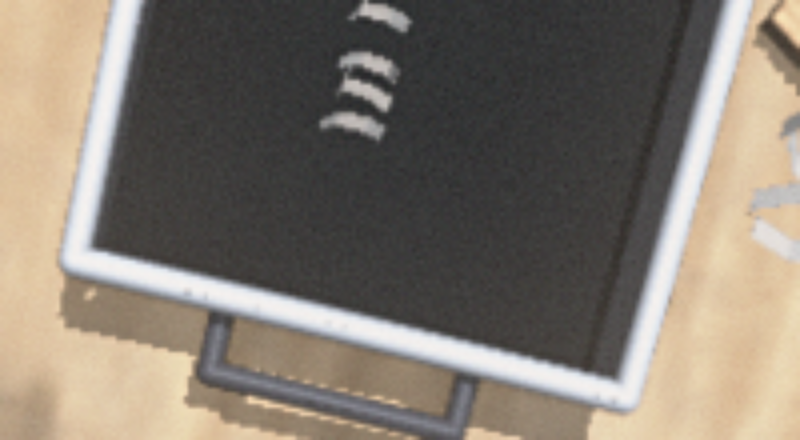

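```bash
python3 -m handwheel '[{"gripper":1,"tx":0.03,"ty":0.015,"tz":0,"rx":0,"ry":0,"rz":0},{"gripper":1,"tx":0.045,"ty":0.025,"tz":0.01,"rx":0,"ry":0,"rz":0},{"gripper":1,"tx":0.036,"ty":0.020,"tz":0.020,"rx":0,"ry":0,"rz":0},{"gripper":1,"tx":0.02,"ty":0.009,"tz":0.020,"rx":0,"ry":0,"rz":0},{"gripper":1,"tx":0,"ty":0,"tz":0.020,"rx":0,"ry":0,"rz":0},{"gripper":1,"tx":0,"ty":0,"tz":0,"rx":0,"ry":0,"rz":0},{"gripper":1,"tx":0,"ty":0,"tz":0,"rx":0,"ry":0,"rz":0}]'; python3 plan.py 580.5 311.5 235.5 12 1;python3 - <<'E'
from h import *
p=viewer.get_image("scene");cv2.imwrite("pics/s9.png",cv2.resize(p["image"][100:260,170:410,::-1],None,fx=3,fy=3))
E
```

```text
t: 17.6
ee_pos: [580.5, 311.3, 291.7]
orientation: [1.978, 2.441, -0.0]
ft_force: [-0.6, 0.0, -0.3]
width: 57.3
t 17.6 pos [580.5 311.3 291.7] yaw 12.0 axis z [ 0. -0. -1.] dtot [  0.    0.2 -56.2] rv [ 0.    0.01 -0.05]
{"tx": 0.0002, "ty": 0.0001, "tz": 0.0562, "rx": 0.0, "ry": 0.01, "rz": -0.05}
```

View pics/s9.png

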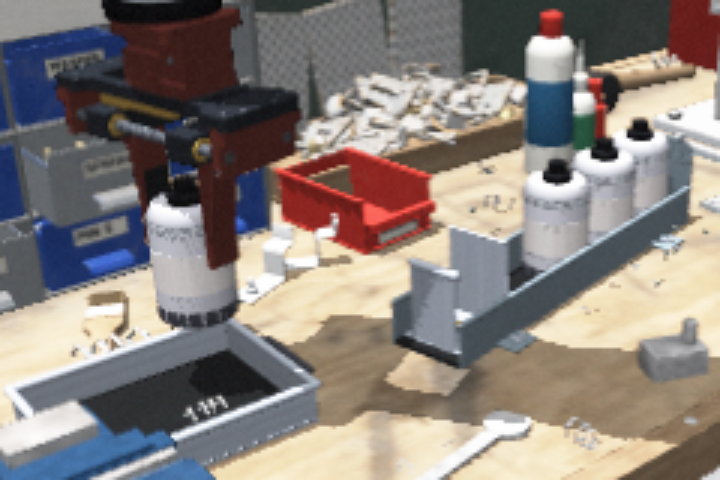

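```bash
python3 -m handwheel '[{"gripper":1,"tx":0,"ty":0,"tz":0.030,"rx":0,"ry":0,"rz":0},{"gripper":1,"tx":0,"ty":0,"tz":0.020,"rx":0,"ry":0,"rz":0},{"gripper":1,"tx":0,"ty":0,"tz":0.005,"rx":0,"ry":0,"rz":0},{"gripper":1,"tx":0,"ty":0,"tz":0,"rx":0,"ry":0,"rz":0},{"gripper":1,"tx":0,"ty":0,"tz":0.001,"rx":0,"ry":0,"rz":0},{"gripper":1,"tx":0,"ty":0,"tz":0.001,"rx":0,"ry":0,"rz":0},{"gripper":1,"tx":0,"ty":0,"tz":0,"rx":0,"ry":0,"rz":0}]'; python3 ft.py
```

```text
t: 18.52
ee_pos: [580.3, 312.6, 234.5]
orientation: [1.976, 2.442, 0.001]
ft_force: [-0.2, 1.6, -1.1]
width: 57.4
t 18.525 pos [580.3 312.6 234.5] ft [-0.21  1.64 -1.09] mom [-0.025 -0.114  0.028] tq23 [-63.59 -21.52] v 0.002 w 57.4
```

```bash
python3 - <<'E'
from h import *
p=viewer.get_image("scene");cv2.imwrite("pics/s10.png",cv2.resize(p["image"][150:260,170:310,::-1],None,fx=5,fy=5,interpolation=cv2.INTER_CUBIC))
o=ctrl.get_obs();print(o["ft_force"],o["ee_pos"])
p=viewer.get_image("wrist");save(p,"w10.png")
o=ctrl.get_obs();print(o["ft_force"],o["ee_pos"])
E
```

```text
[-0.65543364 -0.3073298  -0.97129116] [580.28576661 312.63136125 234.47228592]
[ 0.71490151 -0.27665838 -1.26612472] [580.26232838 312.64312748 234.41073435]
```

View pics/s10.png

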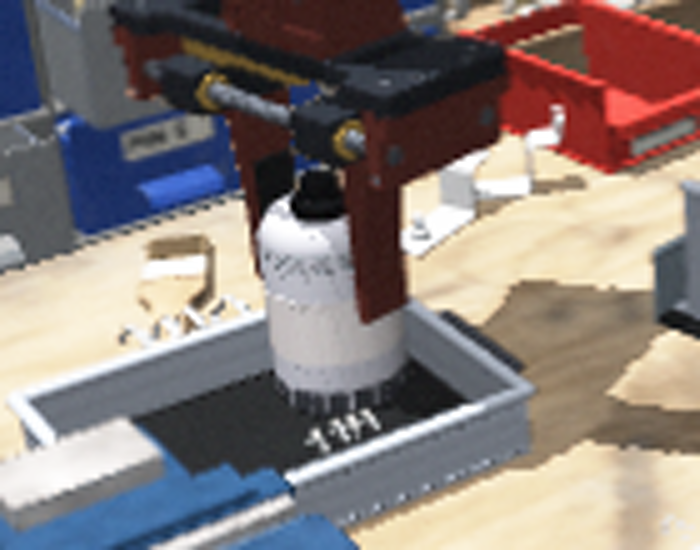

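View pics/w10.png

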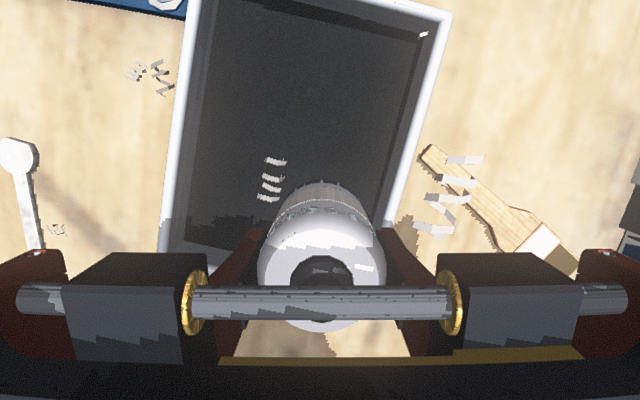

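```bash
python3 -m handwheel '[{"gripper":1,"tx":0,"ty":0,"tz":0.0015,"rx":0,"ry":0,"rz":0},{"gripper":1,"tx":0,"ty":0,"tz":0,"rx":0,"ry":0,"rz":0},{"gripper":1,"tx":0,"ty":0,"tz":0,"rx":0,"ry":0,"rz":0}]'; python3 ft.py
```

```text
t: 19.0
ee_pos: [580.3, 312.6, 234.2]
orientation: [1.976, 2.442, 0.001]
ft_force: [-3.8, -1.3, 9.7]
width: 57.0
t 19.0 pos [580.3 312.6 234.2] ft [-3.78 -1.26  9.75] mom [-0.363  0.56  -0.015] tq23 [-57.34 -20.85] v 0.001 w 57.0
```

Touched down (z force changed sign). Back off the pressure, release, rise.

```bash
python3 -m handwheel '[{"gripper":1,"tx":0,"ty":0,"tz":-0.001,"rx":0,"ry":0,"rz":0},{"gripper":0,"tx":0,"ty":0,"tz":0,"rx":0,"ry":0,"rz":0},{"gripper":0,"tx":0,"ty":0,"tz":0,"rx":0,"ry":0,"rz":0},{"gripper":0,"tx":0,"ty":0,"tz":0,"rx":0,"ry":0,"rz":0},{"gripper":0,"tx":0,"ty":0,"tz":0,"rx":0,"ry":0,"rz":0},{"gripper":0,"tx":0,"ty":0,"tz":-0.03,"rx":0,"ry":0,"rz":0},{"gripper":0,"tx":0,"ty":0,"tz":-0.06,"rx":0,"ry":0,"rz":0},{"gripper":0,"tx":0,"ty":0,"tz":-0.05,"rx":0,"ry":0,"rz":0}]'; python3 - <<'E'
from h import *
import pickle
p=viewer.get_image("scene");cv2.imwrite("pics/s11.png",cv2.resize(p["image"][100:260,170:410,::-1],None,fx=3,fy=3));pickle.dump((None,p),open("s11.pkl","wb"))
g=cloud(p).reshape(-1,3);g=g[np.isfinite(g[:,0])]
E
python3 ft.py
```

```text
t: 20.0
ee_pos: [580.3, 312.6, 375.5]
orientation: [1.976, 2.442, 0.001]
ft_force: [-0.1, -0.0, -0.0]
width: 87.8
t 20.05 pos [581.9 313.4 382.9] ft [1.29 1.78 4.81] mom [ 0.066 -0.172  0.023] tq23 [-37.47 -14.52] v 0.143 w 87.9
```

View pics/s11.png

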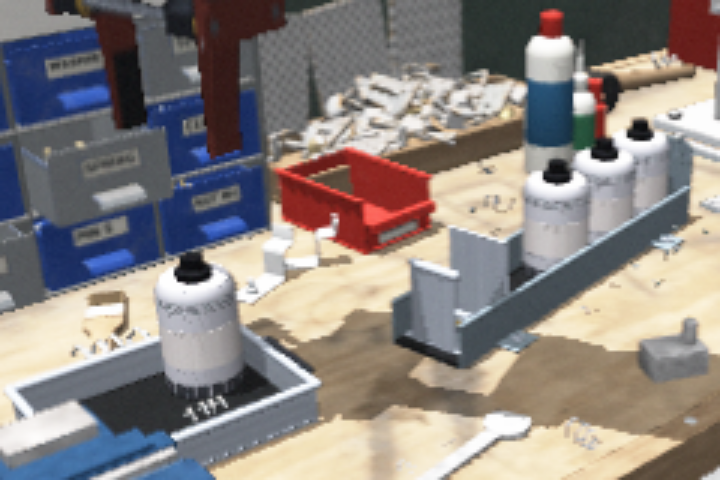

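```bash
python3 - <<'E'
from h import *
import pickle
for i in range(2): p2=viewer.get_image("side")
o,p=pickle.load(open("s11.pkl","rb"))
d=np.array([-np.sin(np.radians(11.9)),np.cos(np.radians(11.9))]);n=np.array([d[1],-d[0]]);A=np.array([578.5,-150.])
for q in(p,p2):
    g=cloud(q).reshape(-1,3);g=g[np.isfinite(g[:,0])]
    r=g[:,:2]-A;a=r@d;b=r@n
    for z0,z1 in((30,45),(45,60),(62,80)):
        k=(g[:,2]>z0)&(g[:,2]<z1)&(abs(b)<31)&(a>230)&(a<340)
        h,e=np.histogram(a[k],bins=np.arange(230,341,5));print(z0,[(int(x),int(c)) for x,c in zip(e,h) if c])
    for lo,hi in((300,335),(240,270)):
        k=(g[:,2]>62)&(g[:,2]<80)&(abs(b)<36)&(a>lo)&(a<hi)
        if k.sum():print("plate",lo,"a med",np.median(a[k]).round(1),"b",b[k].min().round(1),b[k].max().round(1),"z max",g[k][:,2].max().round(1))
    for z0,z1 in((90,108),):
        k=(g[:,2]>z0)&(g[:,2]<z1)&(abs(b)<31)&(a>-40)&(a<240)
        h,e=np.histogram(a[k],bins=np.arange(-40,240,5));print("caps",[(int(x),int(c)) for x,c in zip(e,h) if c])
E
python3 plan.py 506 194 330 12 4
```

```text
30 [(245, 8), (250, 77), (295, 1), (300, 7), (305, 84), (310, 21), (315, 6), (320, 1)]
45 [(245, 5), (250, 101), (305, 76), (310, 17)]
62 [(245, 4), (250, 127), (255, 1), (300, 5), (305, 74), (310, 21)]
plate 300 a med 309.0 b -28.7 18.2 z max 76.7
plate 240 a med 252.0 b -33.9 24.5 z max 79.9
caps [(-20, 2), (-15, 4), (-10, 6), (-5, 15), (0, 18), (5, 24), (10, 17), (15, 12), (20, 5), (25, 1), (40, 2), (45, 3), (50, 3), (55, 4), (60, 9), (65, 26), (70, 29), (75, 25), (80, 9), (85, 9), (90, 1), (110, 1), (115, 3), (120, 5), (125, 2), (130, 12), (135, 15), (140, 32), (145, 27), (150, 18), (155, 8), (160, 5)]
30 [(250, 25), (255, 39), (260, 1), (290, 3), (295, 2), (300, 3), (305, 10), (310, 97), (315, 3), (320, 4)]
45 [(250, 47), (255, 53), (305, 6), (310, 92), (315, 4)]
62 [(250, 57), (255, 69), (305, 7), (310, 71), (315, 4)]
plate 300 a med 312.0 b -28.1 19.0 z max 72.4
plate 240 a med 255.2 b -31.4 24.0 z max 78.5
caps [(-10, 2), (-5, 4), (0, 9), (5, 17), (10, 8), (15, 3), (60, 2), (65, 10), (70, 21), (75, 10), (80, 3), (130, 2), (135, 3), (140, 18), (145, 18), (150, 9)]
t 20.15 pos [581.  313.  377.2] yaw 12.0 axis z [ 0.006  0.003 -1.   ] dtot [ -75.  -119.   -47.2] rv [ 0.35 -0.1   0.03]
{"tx": -0.0252, "ty": -0.0246, "tz": 0.0116, "rx": 0.09, "ry": -0.02, "rz": 0.01}
{"tx": -0.0252, "ty": -0.0246, "tz": 0.0116, "rx": 0.09, "ry": -0.02, "rz": 0.01}
{"tx": -0.0252, "ty": -0.0246, "tz": 0.0117, "rx": 0.09, "ry": -0.02, "rz": 0.01}
{"tx": -0.0252, "ty": -0.0245, "tz": 0.0117, "rx": 0.09, "ry": -0.02, "rz": 0.01}
```

```bash
python3 -m handwheel '[{"gripper":1,"tx":-0.020,"ty":-0.020,"tz":0,"rx":0,"ry":0,"rz":0},{"gripper":1,"tx":-0.034,"ty":-0.034,"tz":0,"rx":0,"ry":0,"rz":0},{"gripper":1,"tx":-0.034,"ty":-0.031,"tz":0,"rx":0,"ry":0,"rz":0},{"gripper":1,"tx":-0.019,"ty":-0.016,"tz":0.020,"rx":0,"ry":0,"rz":0},{"gripper":1,"tx":0,"ty":0,"tz":0.040,"rx":0,"ry":0,"rz":0},{"gripper":1,"tx":0,"ty":0,"tz":0,"rx":0,"ry":0,"rz":0},{"gripper":1,"tx":0,"ty":0,"tz":0,"rx":0,"ry":0,"rz":0}]'; python3 ft.py; python3 plan.py 504.3 187.8 224 12 1; python3 - <<'E'
from h import *
import pickle
p=viewer.get_image("scene");cv2.imwrite("pics/s12.png",cv2.resize(p["image"][100:260,230:470,::-1],None,fx=3,fy=3))
E
```

```text
t: 21.02
ee_pos: [504.0, 187.1, 313.8]
orientation: [-1.976, -2.442, 0.001]
ft_force: [-0.9, -0.0, -0.5]
width: 21.1
t 21.025 pos [504.  187.1 313.8] ft [-0.94 -0.02 -0.49] mom [ 0.051 -0.096  0.014] tq23 [-47.17 -20.31] v 0.019 w 21.1
t 21.025 pos [504.  187.1 313.8] yaw 12.0 axis z [-0.001 -0.    -1.   ] dtot [  0.3   0.7 -89.8] rv [-0.04  0.    0.05]
{"tx": 0.0006, "ty": 0.0005, "tz": 0.0898, "rx": -0.04, "ry": 0.0, "rz": 0.05}
```

View pics/s12.png

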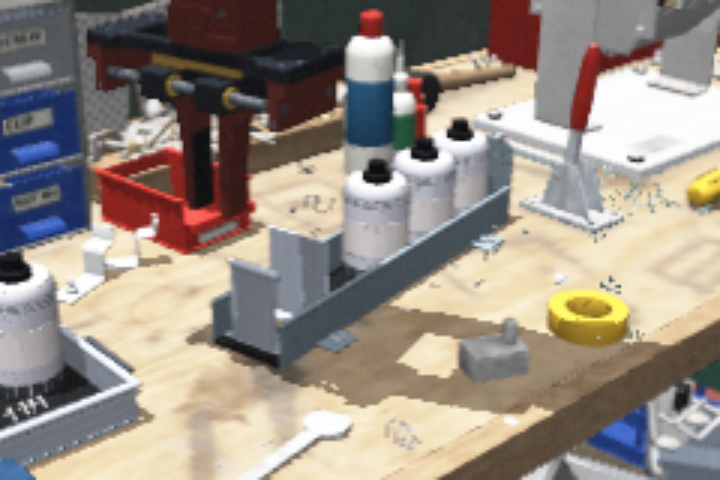

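```bash
python3 -m handwheel '[{"gripper":1,"tx":0,"ty":0,"tz":0.030,"rx":0,"ry":0,"rz":0},{"gripper":1,"tx":0,"ty":0,"tz":0.035,"rx":0,"ry":0,"rz":0},{"gripper":1,"tx":0,"ty":0,"tz":0.023,"rx":0,"ry":0,"rz":0},{"gripper":1,"tx":0,"ty":0,"tz":0,"rx":0,"ry":0,"rz":0},{"gripper":1,"tx":-0.008,"ty":0,"tz":0,"rx":0,"ry":0,"rz":0},{"gripper":1,"tx":-0.008,"ty":0,"tz":0,"rx":0,"ry":0,"rz":0},{"gripper":1,"tx":0,"ty":0,"tz":0,"rx":0,"ry":0,"rz":0}]'; python3 ft.py; python3 - <<'E'
from h import *
import pickle
p=viewer.get_image("scene");cv2.imwrite("pics/s13.png",cv2.resize(p["image"][100:260,230:470,::-1],None,fx=3,fy=3))
E
```

```text
t: 21.95
ee_pos: [507.6, 170.6, 226.6]
orientation: [1.977, 2.44, 0.002]
ft_force: [0.9, 0.2, -0.0]
width: 0.5
t 21.95 pos [507.6 170.6 226.6] ft [ 0.86  0.23 -0.01] mom [-0.012 -0.081 -0.002] tq23 [-51.63 -16.17] v 0.01 w 0.5
```

View pics/s13.png

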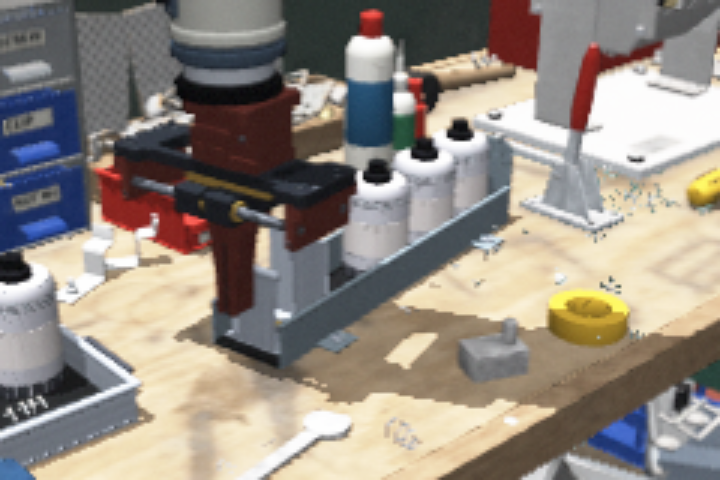

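```bash
python3 -m handwheel '[{"gripper":1,"tx":-0.004,"ty":-0.004,"tz":0,"rx":0,"ry":0,"rz":0},{"gripper":1,"tx":-0.008,"ty":0,"tz":0,"rx":0,"ry":0,"rz":0},{"gripper":1,"tx":-0.010,"ty":0,"tz":0,"rx":0,"ry":0,"rz":0},{"gripper":1,"tx":-0.010,"ty":0,"tz":0,"rx":0,"ry":0,"rz":0},{"gripper":1,"tx":-0.010,"ty":0,"tz":0,"rx":0,"ry":0,"rz":0},{"gripper":1,"tx":-0.010,"ty":0,"tz":0,"rx":0,"ry":0,"rz":0}]'; python3 ft.py; python3 - <<'E'
from h import *
import pickle
p=viewer.get_image("scene");cv2.imwrite("pics/s14.png",cv2.resize(p["image"][100:260,230:470,::-1],None,fx=3,fy=3))
E
```

```text
t: 22.75
ee_pos: [514.0, 118.7, 225.6]
orientation: [-1.976, -2.441, 0.001]
ft_force: [-2.0, 2.1, 1.0]
width: 0.4
t 22.75 pos [514.  118.7 225.6] ft [-2.04  2.14  1.01] mom [ 0.292  0.28  -0.059] tq23 [-51.13 -17.07] v 0.151 w 0.4
```

View pics/s14.png

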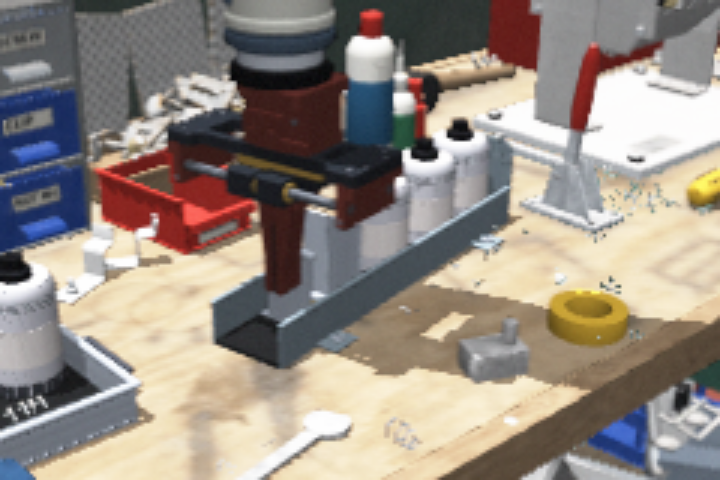

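```bash
python3 -m handwheel '[{"gripper":1,"tx":-0.010,"ty":0,"tz":0,"rx":0,"ry":0,"rz":0},{"gripper":1,"tx":-0.010,"ty":0,"tz":0,"rx":0,"ry":0,"rz":0},{"gripper":1,"tx":-0.010,"ty":0,"tz":0,"rx":0,"ry":0,"rz":0},{"gripper":1,"tx":-0.005,"ty":0,"tz":0,"rx":0,"ry":0,"rz":0},{"gripper":1,"tx":-0.005,"ty":0,"tz":0,"rx":0,"ry":0,"rz":0},{"gripper":1,"tx":-0.005,"ty":0,"tz":0,"rx":0,"ry":0,"rz":0},{"gripper":1,"tx":-0.005,"ty":0,"tz":0,"rx":0,"ry":0,"rz":0}]'; python3 ft.py;python3 -m handwheel '[{"gripper":1,"tx":-0.003,"ty":0,"tz":0,"rx":0,"ry":0,"rz":0},{"gripper":1,"tx":-0.003,"ty":0,"tz":0,"rx":0,"ry":0,"rz":0},{"gripper":1,"tx":0,"ty":0,"tz":0,"rx":0,"ry":0,"rz":0}]'; python3 ft.py;  python3 - <<'E'
from h import *
import pickle
p=viewer.get_image("scene");cv2.imwrite("pics/s15.png",cv2.resize(p["image"][100:260,230:470,::-1],None,fx=3,fy=3))
E
```

```text
t: 23.68
ee_pos: [524.3, 70.9, 225.6]
orientation: [-1.976, -2.441, -0.001]
ft_force: [-1.7, 6.6, -0.3]
width: 0.3
t 23.675 pos [524.3  70.9 225.6] ft [-1.7   6.56 -0.28] mom [0.97  0.275 0.04 ] tq23 [-51.72 -16.94] v 0.075 w 0.3
t: 24.05
ee_pos: [525.6, 65.0, 225.6]
orientation: [-1.976, -2.442, -0.0]
ft_force: [-2.6, 3.8, -0.6]
width: 0.4
t 24.05 pos [525.6  65.  225.6] ft [-2.6   3.79 -0.58] mom [0.707 0.181 0.014] tq23 [-51.82 -16.96] v 0.005 w 0.4
```

View pics/s15.png

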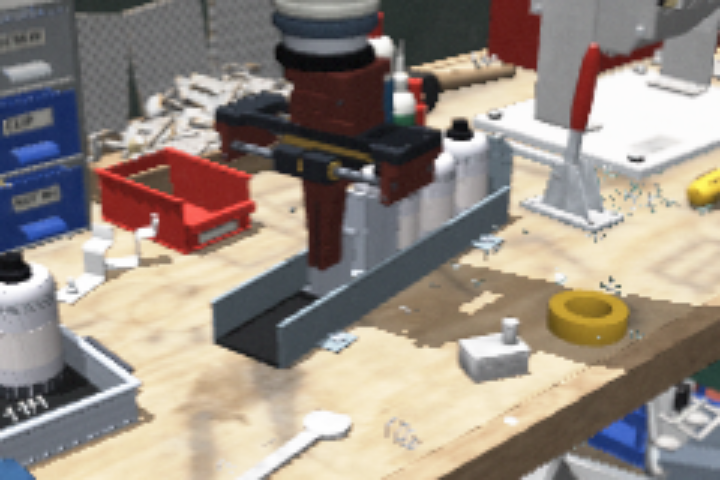

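```bash
python3 -m handwheel '[{"gripper":1,"tx":-0.003,"ty":0,"tz":0,"rx":0,"ry":0,"rz":0},{"gripper":1,"tx":-0.003,"ty":0,"tz":0,"rx":0,"ry":0,"rz":0}]'; python3 ft.py;python3 -m handwheel '[{"gripper":1,"tx":-0.002,"ty":0,"tz":0,"rx":0,"ry":0,"rz":0},{"gripper":1,"tx":0,"ty":0,"tz":0,"rx":0,"ry":0,"rz":0}]'; python3 ft.py; python3 -m handwheel '[{"gripper":1,"tx":-0.002,"ty":0,"tz":0,"rx":0,"ry":0,"rz":0},{"gripper":1,"tx":0,"ty":0,"tz":0,"rx":0,"ry":0,"rz":0}]'; python3 ft.py
```

```text
t: 24.35
ee_pos: [526.8, 59.5, 225.6]
orientation: [-1.976, -2.441, -0.001]
ft_force: [-3.3, 8.2, 0.1]
width: 0.6
t 24.35 pos [526.8  59.5 225.6] ft [-3.26  8.15  0.09] mom [1.213 0.289 0.007] tq23 [-51.78 -17.07] v 0.045 w 0.6
t: 24.6
ee_pos: [527.2, 57.3, 225.6]
orientation: [-1.976, -2.441, -0.001]
ft_force: [-2.5, 5.6, -0.1]
width: 0.6
t 24.6 pos [527.2  57.3 225.6] ft [-2.53  5.64 -0.07] mom [ 0.979  0.18  -0.008] tq23 [-51.84 -17.07] v 0.002 w 0.6
t: 24.85
ee_pos: [527.6, 55.5, 225.6]
orientation: [-1.976, -2.441, -0.001]
ft_force: [-1.2, 7.2, -1.0]
width: 0.3
t 24.85 pos [527.6  55.5 225.6] ft [-1.23  7.2  -1.03] mom [ 1.094  0.248 -0.023] tq23 [-51.83 -17.1 ] v 0.003 w 0.3
```

```bash
python3 -m handwheel '[{"gripper":1,"tx":-0.002,"ty":0,"tz":0,"rx":0,"ry":0,"rz":0},{"gripper":1,"tx":0,"ty":0,"tz":0,"rx":0,"ry":0,"rz":0}]'; python3 ft.py;python3 -m handwheel '[{"gripper":1,"tx":-0.0015,"ty":0,"tz":0,"rx":0,"ry":0,"rz":0},{"gripper":1,"tx":0,"ty":0,"tz":0,"rx":0,"ry":0,"rz":0}]'; python3 ft.py
```

```text
t: 25.1
ee_pos: [528.0, 53.6, 225.6]
orientation: [-1.976, -2.441, -0.001]
ft_force: [-2.8, 7.9, -1.0]
width: 0.3
t 25.1 pos [528.   53.6 225.6] ft [-2.77  7.95 -0.99] mom [ 1.173  0.232 -0.014] tq23 [-51.83 -17.13] v 0.003 w 0.3
t: 25.35
ee_pos: [528.3, 52.2, 225.6]
orientation: [-1.976, -2.441, -0.001]
ft_force: [-2.3, 8.0, -0.1]
width: 0.5
t 25.35 pos [528.3  52.2 225.6] ft [-2.33  8.01 -0.13] mom [ 1.21   0.259 -0.033] tq23 [-51.83 -17.15] v 0.003 w 0.5
```

```bash
python3 -m handwheel '[{"gripper":1,"tx":-0.002,"ty":0,"tz":0,"rx":0,"ry":0,"rz":0},{"gripper":1,"tx":0,"ty":0,"tz":0,"rx":0,"ry":0,"rz":0}]'; python3 ft.py;python3 -m handwheel '[{"gripper":1,"tx":-0.0015,"ty":0,"tz":0,"rx":0,"ry":0,"rz":0},{"gripper":1,"tx":0,"ty":0,"tz":0,"rx":0,"ry":0,"rz":0}]'; python3 ft.py; python3 - <<'E'
from h import *
import pickle
p=viewer.get_image("scene");pickle.dump((None,p),open("s16.pkl","wb"));cv2.imwrite("pics/s16.png",cv2.resize(p["image"][100:260,230:470,::-1],None,fx=3,fy=3))
E
```

```text
t: 25.6
ee_pos: [528.7, 50.5, 225.6]
orientation: [-1.976, -2.441, -0.001]
ft_force: [-2.4, 10.9, -0.9]
width: 0.4
t 25.6 pos [528.7  50.5 225.6] ft [-2.4  10.92 -0.91] mom [ 1.625  0.304 -0.024] tq23 [-51.8  -17.25] v 0.002 w 0.4
t: 25.85
ee_pos: [528.8, 50.0, 225.7]
orientation: [-1.976, -2.439, -0.003]
ft_force: [-3.8, 20.4, 0.6]
width: 0.3
t 25.85 pos [528.8  50.  225.7] ft [-3.81 20.44  0.63] mom [ 2.984  0.484 -0.075] tq23 [-51.56 -17.5 ] v 0.004 w 0.3
```

View pics/s16.png

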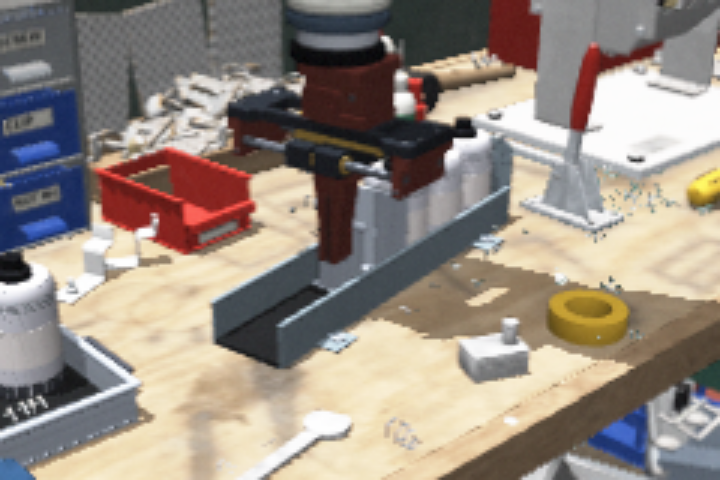

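```bash
python3 -m handwheel '[{"gripper":1,"tx":0.004,"ty":0,"tz":0,"rx":0,"ry":0,"rz":0},{"gripper":1,"tx":0.020,"ty":0,"tz":0,"rx":0,"ry":0,"rz":0},{"gripper":1,"tx":0.016,"ty":0,"tz":0,"rx":0,"ry":0,"rz":0},{"gripper":1,"tx":0,"ty":0,"tz":-0.050,"rx":0,"ry":0,"rz":0},{"gripper":1,"tx":0,"ty":0,"tz":-0.060,"rx":0,"ry":0,"rz":0},{"gripper":1,"tx":-0.05,"ty":0,"tz":-0.060,"rx":0,"ry":0,"rz":0},{"gripper":1,"tx":-0.06,"ty":0,"tz":-0.050,"rx":0,"ry":0,"rz":0},{"gripper":1,"tx":-0.06,"ty":0,"tz":-0.030,"rx":0,"ry":0,"rz":0}]'; python3 -m handwheel '[{"gripper":1,"tx":-0.06,"ty":0,"tz":0,"rx":0,"ry":0,"rz":0},{"gripper":1,"tx":0,"ty":0,"tz":0,"rx":0,"ry":0,"rz":0},{"gripper":1,"tx":0,"ty":0,"tz":0,"rx":0,"ry":0,"rz":0}]';python3 - <<'E'
from h import *
import pickle
o=ctrl.get_obs();p=viewer.get_image("wrist");save(p,"w17.png");pickle.dump((o,p),open("w17.pkl","wb"))
p=viewer.get_image("scene");save(p,"s17.png");print(o["ee_pos"],o["t"])
E
python3 cc.py w17.pkl
```

```text
t: 26.9
ee_pos: [551.1, -53.7, 454.2]
orientation: [1.972, 2.442, 0.003]
ft_force: [-0.2, 0.4, 0.2]
width: 0.3
t: 27.28
ee_pos: [563.2, -111.5, 451.2]
orientation: [-1.976, -2.441, 0.0]
ft_force: [0.5, 0.3, 0.3]
width: 0.6
[ 563.15683251 -111.50230984  451.18999883] 27.275
cap 233 mean [556.6 -45.5 105.5] ext [16. 16.] mid [556.6 -45.6] n 358
cap 219 mean [ 566.7 -100.8  105.1] ext [17. 17.] mid [ 566.8 -101.1] n 318
cap 55 mean [ 577.6 -151.1  103.3] ext [13.  9.] mid [ 578.8 -151.7] n 229
[[ 578.8 -151.7]
 [ 566.8 -101.1]
 [ 556.6  -45.6]]
[52.1 56.4] 101.8
lip 943 mean -36.3 slope deg -0.24 at0 -35.8 std 2.2
lip 619 mean 30.4 slope deg -0.32 at0 31.0 std 1.7
endplate a [-38. -37. -37. -37. -37. -36. -36. -36. -35. -35. -35. -35. -34. -34.
 -28.]
```

View pics/w17.png

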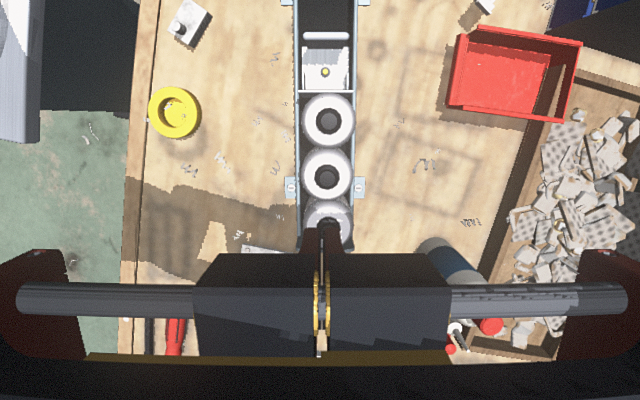

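View pics/s17.png

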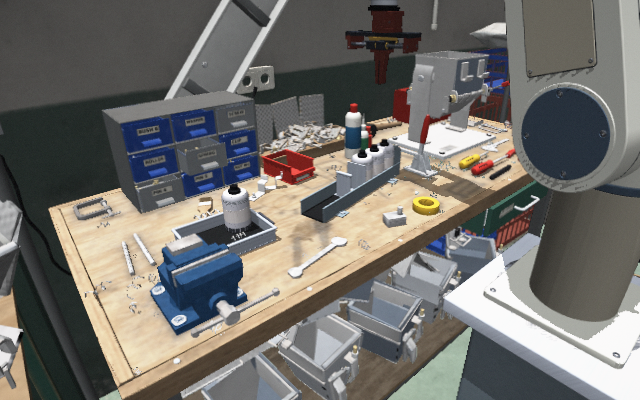

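```bash
python3 -m handwheel '[{"gripper":1,"tx":-0.03,"ty":0,"tz":-0.02,"rx":0,"ry":0,"rz":0},{"gripper":1,"tx":-0.03,"ty":0,"tz":0,"rx":0,"ry":0,"rz":0},{"gripper":1,"tx":0,"ty":0,"tz":0,"rx":0,"ry":0,"rz":0},{"gripper":1,"tx":0,"ty":0,"tz":0,"rx":0,"ry":0,"rz":0}]';python3 - <<'E'
from h import *
import pickle
o=ctrl.get_obs();p=viewer.get_image("wrist");pickle.dump((o,p),open("w18.pkl","wb"))
cv2.imwrite("pics/w18.png",cv2.resize(p["image"][0:240,240:440,::-1],None,fx=2.5,fy=2.5))
g=cloud(p,o).reshape(-1,3);g=g[np.isfinite(g[:,0])]
d=np.array([-np.sin(np.radians(11.9)),np.cos(np.radians(11.9))]);n=np.array([d[1],-d[0]]);A=np.array([578.5,-150.])
r=g[:,:2]-A;a=r@d;b=r@n
k=(g[:,2]>74)&(g[:,2]<90)&(abs(b)<28)
for lo,hi in((-60,-25),(125,160)):
    q=a[k&(a>lo)&(a<hi)];print(lo,len(q),np.percentile(q,[2,25,50,75,98]).round(1))
E
python3 cc.py w18.pkl
```

```text
t: 27.88
ee_pos: [575.7, -169.5, 471.2]
orientation: [-1.974, -2.442, 0.0]
ft_force: [0.7, 0.2, 0.1]
width: 0.5
-60 414 [-40.1 -37.5 -36.  -29.2 -25.4]
125 401 [125.2 128.7 133.9 136.7 138.2]
cap 252 mean [556.6 -45.8 105.2] ext [16. 17.] mid [556.6 -45.5] n 356
cap 210 mean [ 566.9 -102.1  105.5] ext [16. 16.] mid [ 566.8 -102.2] n 277
cap 196 mean [ 580.4 -156.7  105.2] ext [16. 16.] mid [ 580.5 -157. ] n 314
[[ 580.5 -157. ]
 [ 566.8 -102.2]
 [ 556.6  -45.5]]
[56.6 57.5] 102.06
lip 786 mean -36.5 slope deg -0.2 at0 -36.1 std 2.1
lip 525 mean 30.4 slope deg -0.14 at0 30.6 std 1.5
endplate a [-33. -33. -32. -31. -31. -31. -30. -30. -29. -29. -28.]
```

View pics/w18.png

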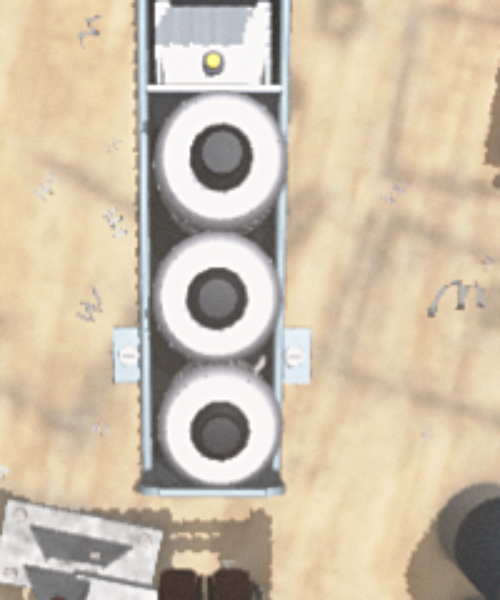

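Spacings of about 57 mm, the end plate edge at −29 mm and the stop face at about +138 mm show the row is snug, and the fourth cartridge stands in the tray.

```bash
python3 -c "
from h import *
print(ctrl.get_obs()['t']);print(ctrl.close_job())"
```

```text
27.925
the job is handed in; nothing more can be done
None
```

The job is handed in at about 28 s. The one nearly empty cartridge stands in the drip tray, and the other three are snug in the rack.

- **Weighing:** I lifted each cartridge about 8 mm. Counting from the end plate, they weighed about 394 g, 508 g, 505 g and 140 g. The first lies inside the 270 to 430 g band that may go either way. As it is above half full, I left it in the rack.
- **Tray:** I stood the 140 g cartridge upright on the tray mat, clear of the metal shavings there. The last picture from the scene camera shows it still standing.
- **Stop:** I pushed the stop until the force rose from about 11 N to 20 N and it stopped moving, then backed off.
- **Last checks:** From the wrist camera the cartridges are 56.6 and 57.5 mm apart, against 58 mm for bodies that touch. The end plate and the stop's front plate sit against the row to within about 1 to 2 mm. The distance between the end faces came out at about 174 mm, which is right for three cartridges.
- **Disagreements:** An earlier view put the first two cartridges 52 mm apart because the gripper hid part of the first one; a clear view corrected that. Single force readings jump by up to 1 N or more, so each weight is the average of 12 readings.

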